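Pack the oil-immersion kit into the microscope tray

TASK

Pack the microscope's oil-immersion kit back into its tray: the long objective, the condenser, the square oil bottle and the slide mailer each go down into the recess made for their shape, the upright things standing and the mailer lying flat. These are optics and glass, so set each one down rather than letting it drop or fall over. Leave the short objective and the round dropper bottle standing where they are, because they are not part of the kit.

Things in the scene. Friction and masses are not known exactly. Their poses are not given: they have to be found in the camera images.
- long_objective: Oil objective, the long slim one: steel barrel, black knurled ring, standing on its thread, tip up, 60 mm tall. Diameter 24 mm from 0 to 5 mm above the underside, 28 from 5 to 38 (grip here), then tapering to 10. Round, yaw free. 120 g. Goes in the small round recess. Loose, standing on the table. Origin: centre of its underside, z up.
- condenser: Condenser: squat dark steel cylinder, diameter 54 mm up to 22 mm above the underside (grip here), stepping in to a lens on top at 36 mm. A thin lever sticks out along its +x to 41 mm from the axis, 13 to 19 mm high: grip across its y. 150 g. Goes in the large round recess, lever any way. Loose, standing on the table. Origin: centre of its underside, z up.
- oil_bottle: Oil bottle: square amber glass body 34 x 34 mm, 48 mm tall (grip here), x and y square to its faces, flat round black cap of diameter 24, from 51 to 69 mm above the underside. 60 g. Goes in the square recess. Loose, standing on the table. Origin: centre of its underside, z up.
- slide_mailer: Slide mailer: closed flat white plastic box, 84 (x) x 36 (y) x 24 mm tall, label on top. 60 g. Goes in the oblong recess, lying flat, either way round. Loose, lying on the table. Origin: centre of its underside, z up.
- short_objective: Low-power objective, short and stubby: same steel and black ring, but 28 mm tall, barrel diameter 34 mm, wide flat lens on top. A look-alike, not in the kit: leave it. Loose, standing on the table. Origin: centre of its underside, z up.
- dropper_bottle: Stain dropper bottle: round amber glass body of diameter 34 mm, black collar, rubber bulb on top, 82 mm tall. A look-alike, not in the kit: leave it. Loose, standing on the table. Origin: centre of its underside, z up.
- recess_large_round: Insert with the large round recess, diameter 72 mm, for the condenser. White block 112 (x) x 96 (y) x 22 mm, fixed; one of four filling a grey tray (234 x 202, rim 26 mm above table) 2 by 2 in any order, tray turned up to 0.25 rad. Origin: centre of the insert's underside, 4 mm above table, z up. Recess centred on it, 10 mm deep: dark floor 12 mm above origin, insert top 22 mm.
- recess_small_round: Insert with the small round recess, diameter 46 mm, for the long objective. White block 112 (x) x 96 (y) x 22 mm, fixed; one of four filling a grey tray (234 x 202, rim 26 mm above table) 2 by 2 in any order, tray turned up to 0.25 rad. Origin: centre of the insert's underside, 4 mm above table, z up. Recess centred on it, 10 mm deep: dark floor 12 mm above origin, insert top 22 mm.
- recess_square: Insert with the square recess, 52 x 52 mm, for the square oil bottle. White block 112 (x) x 96 (y) x 22 mm, fixed; one of four filling a grey tray (234 x 202, rim 26 mm above table) 2 by 2 in any order, tray turned up to 0.25 rad. Origin: centre of the insert's underside, 4 mm above table, z up. Recess centred on it, 10 mm deep: dark floor 12 mm above origin, insert top 22 mm.
- recess_oblong: Insert with the oblong recess, 102 (x) x 54 (y) mm, for the mailer. White block 112 (x) x 96 (y) x 22 mm, fixed; one of four filling a grey tray (234 x 202, rim 26 mm above table) 2 by 2 in any order, tray turned up to 0.25 rad. Origin: centre of the insert's underside, 4 mm above table, z up. Recess centred on it, 10 mm deep: dark floor 12 mm above origin, insert top 22 mm.

How it is judged:
By the outcome, as a careful person would: the job done as asked, in the order asked, and still so for the second after the job is handed in, with the robot touching nothing.
It also fails if it takes over 118 s, if anything falls off the work surface, if the arm or the gripper's body presses on something with over 40 N, if the wrist force passes 120 N, or if a joint passes its speed limit or range.

ROBOT

A 6-joint arm with a two-finger parallel gripper is mounted at the origin on the work surface. World frame = base frame: x ahead of the robot, y to its left, z up, the work surface at z = 0. Lengths are in mm, angles in rad, forces in N, time in s.
With the tool pointing down it reaches from about 350 to 975 mm from the base axis. Payload 7.1 kg.
Tool frame: the origin (TCP) lies between the finger pads; the fingertips stand 8 mm ahead of it and the grasp point (between the pads) lies 11 mm behind it; x points along the fingers, y is the direction in which the jaws open and shut, and the axes are right-handed (so a half turn about x gives the same grasp; the last joint's range is limited). The gripper opens to 88 mm and grips with 3 to 60 N. Pads are 20 mm wide; open, the fingers measure 115 mm over their backs; the gripper's body (75 mm by 178 mm) begins 61 mm behind the grasp point.
Start: joints at [-1.155, 0.423, 1.63, -0, 1.089, -0.019], TCP at [263.283, -566.822, 230.675] pointing down, gripper open.
Joint ranges: [-3, 3], [-0.9, 2.11], [0.09, 2.58], [-1.31, 4.45], [0.11, 2.69], [-2.54, 2.54]. Speed limits (rad/s): [2.39, 2.39, 3.01, 3.14, 3.14, 3.14].

INTERFACE

Orientations are given as a rotation vector (axis times angle).
In Python, from workcell import ctrl gives the robot as it stands.
- The arm moves only by the tool apply_moves, never from a script. Its argument "increments" is a list of rows, each an object with "gripper": the opening in per cent of the stroke, from 0 (shut) to 100 (fully open); "delta_pos": the shift along the tool's x, y, z in cm, a list of three; "dr": the turn, a rotation vector about the tool's x, y, z in rad, a list of three. In form: [{"gripper": gripper, "delta_pos": [dx, dy, dz], "dr": [ax, ay, az]}, ...]. A call has exactly 5 rows; each row shifts and turns the commanded pose from where the row before left it, along the tool's axes as they then stand; what a row does not reach is not made up. A row lasts 1/12 s, in which the tool goes at most 41.7 mm and 7.16 degrees, less where a joint would pass 70% of its speed; a pose out of reach is approached as far as the arm can. A call with a gripper value outside its range is refused whole. The fingers move at their own pace and stop on an object; the grip force is fixed at half the most. Time passes only in rows, so rows that do not move let the fingers close, or fill a call up. It gives the time, the measured TCP pose, the force and the opening at its end, in the units of the state.
- ctrl.get_obs(): the state, without advancing time (a new reading comes with each control period).
- ctrl.get_image(name): name is "scene" or "top"; returns a dict with "img" (384x512x3 uint8, red, green, blue), "range_z" (384x512 float32, mm along the optical axis (not along the pixel's ray), 0 where there is no reading), "mtx" (3x3 intrinsics, pixels), "rvec" (rotation vector, rad) and "tvec" (3), from world to camera coordinates, as OpenCV has them. Camera axes: x right, y down, z forward; pixel columns grow to the right and rows downward; lengths in mm; the calibration is good to about 2 mm. A picture is of the moment at which its call begins.
- ctrl.close_job(): hands the job in, once; it reports no verdict.
The state is a dict: "t": time; "qpos": joint angles; "qvel": joint speeds; "joint_torque": joint torques, N m; "ee_pos": TCP position; "orientation": TCP orientation; "ft_force": force on the tool from outside, world axes, zero at the start; "moment": the same for the moment, N m; "width": finger opening in mm.
Only numpy, scipy, OpenCV 4.12 (cv2) and the standard library are available. Lean on these libraries where they do the work, as an engineer would, in place of code of your own. Each camera call takes 0.05 s, during which the arm holds its last target. There are 200 camera calls.

## Working session

There is one attempt and no reset: what is moved stays moved. The work goes in short steps, Python scripts to look and compute and a tool call to move; the robot and the scene stay as the last step left them, time stands still between calls to the robot, and variables do not carry over. Pictures are saved under pics/ and viewed, about 12 in all and at most 16, crops included, and the job is handed in when it is done.

Besides the shell and the picture viewer there is one more tool, called after "Request:" as name(argument=value, ...) on one line, values as JSON. apply_moves: Moves the arm, as the interface text tells. Its arguments: {"type":"object","properties":{"increments":{"type":"array","items":{"type":"object","properties":{"gripper":{"type":"number"},"delta_pos":{"type":"array","items":{"type":"number"}},"dr":{"type":"array","items":{"type":"number"}}}}}},"required":["increments"]}

```bash
mkdir -p pics; cat > h.py <<'E'
import numpy as np, cv2
from scipy.spatial.transform import Rotation as R
from workcell import ctrl
def cam(n):
    d=ctrl.get_image(n); d['R']=cv2.Rodrigues(np.array(d['rvec'],float))[0]; d['t']=np.array(d['tvec'],float).ravel(); return d
def save(d,f,box=None,s=1):
    im=d['img'][:,:,::-1]
    if box: im=im[box[1]:box[3],box[0]:box[2]]
    cv2.imwrite('pics/'+f,cv2.resize(im,None,fx=s,fy=s,interpolation=cv2.INTER_CUBIC))
def ray(d,u,v,z):
    K=np.array(d['mtx']); r=d['R'].T@np.linalg.solve(K,[u,v,1]); c=-d['R'].T@d['t']
    return c+r*(z-c[2])/r[2]
def cloud(d):
    K=np.array(d['mtx']); v,u=np.mgrid[:384,:512]; Z=d['range_z']
    P=np.stack([(u-K[0,2])*Z/K[0,0],(v-K[1,2])*Z/K[1,1],Z],-1)
    P=(P-d['t'])@d['R']; P[Z==0]=np.nan; return P
E
python3 - <<'E'
from h import *
import pickle
o=ctrl.get_obs(); print(o['ee_pos'],o['orientation'],o['width'],R.from_rotvec(o['orientation']).as_matrix().round(3))
for n in('top','scene'):
    d=cam(n); save(d,n+'0.png',None,1.5); pickle.dump(d,open(n+'0.pkl','wb')); print(n,-d['R'].T@d['t'],d['mtx'])
E
```

```text
[ 263.05892413 -566.35136319  229.90897566] [ 1.98117499  0.43918113 -1.98179171] 88.1742047327759 [[-0.001  0.421 -0.907]
 [ 0.001 -0.907 -0.421]
 [-1.    -0.002 -0.   ]]
top [ 386.42434325  -38.90974294 1096.73290649] [[448.43523027   0.         256.73518736]
 [  0.         448.43523027 183.87495516]
 [  0.           0.           1.        ]]
scene [1093.8515236  -411.04361901  796.87601532] [[482.39177442   0.         264.11981301]
 [  0.         482.39177442 188.05535407]
 [  0.           0.           1.        ]]
```

View pics/top0.png

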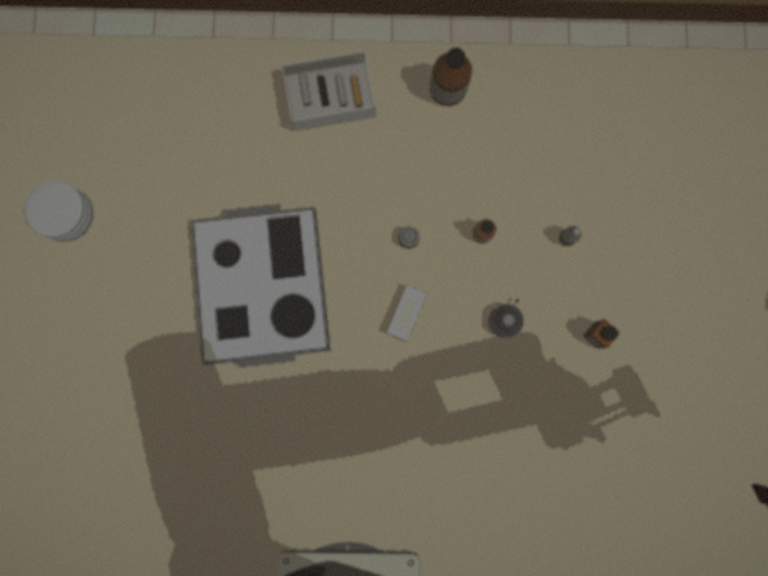

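View pics/scene0.png

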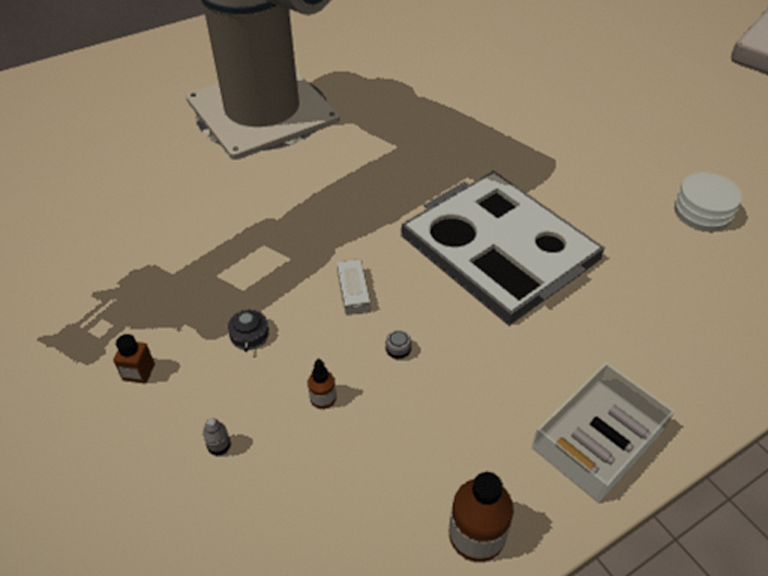

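Top view (1.5x pixels): recesses are small round (227,254), oblong (286,247), square (233,322) and large round (293,315). The objects are mailer (407,313), condenser (507,320), oil bottle (602,333) and long objective (570,235). The look-alikes are short objective (408,237) and dropper (485,231). Next I'll measure from depth.

```bash
python3 - <<'E'
from h import *
import pickle
d=pickle.load(open('top0.pkl','rb')); P=cloud(d); s=pickle.load(open('scene0.pkl','rb')); Q=cloud(s)
save(d,'crop0.png',(255,135,425,245),4.6)
print('table z',np.nanmedian(P[150:180,220:250,2]))
for n,c,h in [('mailer',(407,313),(15,32)),('long',(570,235),(4,70)),('cond',(507,320),(12,26)),('condtop',(507,320),(27,45)),('oil',(602,333),(40,56)),('oilcap',(602,333),(60,80)),('short',(408,237),(18,36)),('drop',(485,231),(8,95))]:
    u,v=int(c[0]/1.5),int(c[1]/1.5)
    A=P[v-28:v+29,u-28:u+29].reshape(-1,3); A=A[(A[:,2]>h[0])&(A[:,2]<h[1])]
    c0=ray(d,u,v,h[0]); A=A[np.hypot(*(A[:,:2]-c0[:2]).T)<60].astype(np.float32)
    B=Q.reshape(-1,3); B=B[(B[:,2]>h[0])&(B[:,2]<h[1])&(np.hypot(*(B[:,:2]-c0[:2]).T)<50)]
    r=cv2.minAreaRect(A[:,:2]) if len(A)>2 else None
    print(n,len(A),A.min(0).round(),A.max(0).round(),'zmed',np.median(A[:,2]),r,'| scene',len(B),B.min(0).round(),B.max(0).round())
for n,c in [('small',(227,254)),('obl',(286,247)),('sq',(233,322)),('large',(293,315))]:
    u,v=int(c[0]/1.5),int(c[1]/1.5)
    g=d['img'].mean(2); m=(g<g[v-3:v+4,u-3:u+4].mean()+35).astype(np.uint8)
    k,l,st,ce=cv2.connectedComponentsWithStats(m); i=l[v,u]
    pts=np.array([ray(d,a,b,20)[:2] for b,a in zip(*np.where(l==i))],np.float32)
    print(n,st[i],P[v,u].round(),pts.mean(0),cv2.minAreaRect(pts))
A=P[130:250,120:230].reshape(-1,3);A=A[(A[:,2]>18)&(A[:,2]<40)&(A[:,1]<260)].astype(np.float32)
print('tray',cv2.minAreaRect(A[:,:2]))
E
```

```text
table z -0.12545426082983024Traceback (most recent call last):
  File "<stdin>", line 11, in <module>
cv2.error: OpenCV(4.12.0) /io/opencv/modules/imgproc/src/convhull.cpp:143: error: (-215:Assertion failed) total >= 0 && (depth == CV_32F || depth == CV_32S) in function 'convexHull'
```

View pics/crop0.png

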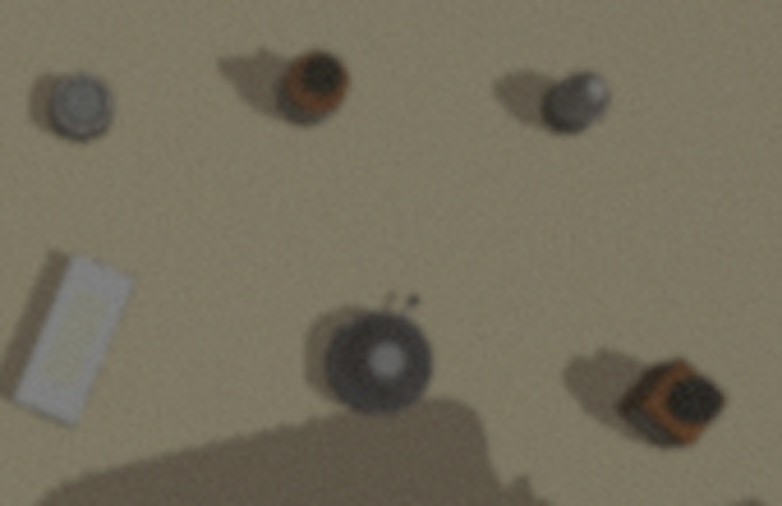

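Crop (4.6x): the mailer's corners are about (78,252), (133,285), (72,425) and (15,400). The condenser is centred near (380,362) with its lever end at (414,300). The bottle is turned roughly 30–40°, with its body top near (680,405).

```bash
cat > m.py <<'E'
from h import *
import pickle
d=pickle.load(open('top0.pkl','rb')); P=cloud(d); s=pickle.load(open('scene0.pkl','rb')); Q=cloud(s)
def rect(A): return cv2.minAreaRect(np.ascontiguousarray(A[:,:2],dtype=np.float32))
for n,c,h in [('mailer',(407,313),(15,32)),('long',(570,235),(8,38)),('longtop',(570,235),(48,70)),('cond',(507,320),(12,26)),('condtop',(507,320),(27,45)),('oil',(602,333),(40,54)),('oilcap',(602,333),(60,80)),('short',(408,237),(18,36)),('drop',(485,231),(8,95))]:
    u,v=int(c[0]/1.5),int(c[1]/1.5); c0=ray(d,u,v,h[0])
    for nm,C in(('top',P),('scene',Q)):
        A=C.reshape(-1,3); A=A[(A[:,2]>h[0])&(A[:,2]<h[1])&(np.hypot(*(A[:,:2]-c0[:2]).T)<50)]
        if len(A)>2: print(n,nm,len(A),A.min(0).round(),A.max(0).round(),'mid',((A.min(0)+A.max(0))/2).round(1),np.round(np.hstack([np.ravel(x) for x in rect(A)]),1))
g=cv2.GaussianBlur(d['img'].mean(2).astype(np.float32),(0,0),1)
for n,c in [('small',(227,254)),('obl',(286,247)),('sq',(233,322)),('large',(293,315))]:
    u,v=int(c[0]/1.5),int(c[1]/1.5)
    m=(g<95).astype(np.uint8)
    k,l,st,ce=cv2.connectedComponentsWithStats(m); i=l[v,u]
    pts=np.array([ray(d,a,b,26)[:2] for b,a in zip(*np.where(l==i))],np.float32)
    print(n,g[v,u],st[i],P[v,u].round(),pts.mean(0).round(1),np.round(np.hstack([np.ravel(x) for x in rect(pts)]),2))
for C in(P,Q):
    A=C.reshape(-1,3);A=A[(A[:,2]>20)&(A[:,2]<34)&(abs(A[:,0]-540)<150)&(abs(A[:,1]-150)<140)]
    print('tray',rect(A))
# world positions of marks
print('lever',ray(d,255+414/4.6,135+300/4.6,16))
print('mailer corners',[ray(d,255+a/4.6,135+b/4.6,24)[:2].round(1) for a,b in((78,252),(133,285),(72,425),(15,400))])
E
python3 m.py
```

```text
mailer top 530 [ 437. -115.   16.] [524. -53.  30.] mid [480.1 -84.2  23. ] [481.  -85.4  36.2  85.7  68.3]
mailer scene 538 [ 439. -115.   15.] [529. -53.  29.] mid [484.  -84.   22.1] [482.6 -83.8  36.3  88.6  68.7]
long top 50 [ 597. -355.    9.] [ 621. -336.   38.] mid [ 608.9 -345.6   23.2] [ 606.3 -343.2   27.2   12.3   29.4]
long scene 154 [ 607. -363.    8.] [ 628. -335.   38.] mid [ 617.9 -348.8   23. ] [ 619.  -350.4   28.3   17.2   76.6]
longtop top 50 [ 602. -357.   48.] [ 618. -341.   65.] mid [ 610.1 -349.2   56.6] [ 610.  -349.3   15.2   16.3   85.8]
longtop scene 99 [ 606. -359.   48.] [ 624. -340.   63.] mid [ 615.  -349.7   55.5] [ 615.  -349.9   17.9   16.    74.9]
cond top 213 [ 444. -272.   12.] [ 505. -219.   26.] mid [ 474.7 -245.5   19.1] [ 471.2 -247.5   53.7   56.6   19.3]
cond scene 282 [ 446. -271.   12.] [ 510. -218.   26.] mid [ 478.1 -244.5   19.1] [ 475.8 -244.6   59.    53.9   11.8]
condtop top 191 [ 449. -263.   27.] [ 490. -227.   40.] mid [ 469.1 -245.2   33.8] [ 469.2 -245.    35.9   41.1   88. ]
condtop scene 222 [ 456. -266.   27.] [ 495. -226. 
[... 1085 characters left out ...]
8  43.35   2.68]
obl 41.22047 [178 143  26  43 939] [585. 113.  15.] [582.5 110.6] [582.78 110.72 103.18  54.5    7.55]
sq 39.682377 [143 203  24  24 482] [461. 193.  11.] [458.5 191. ] [458.65 191.08  52.76  52.18   8.13]
large 40.286922 [180 195  31  31 728] [472.  97.  14.] [471.   95.8] [471.35  95.72  71.08  71.01  28.02]
tray ((521.84912109375, 152.2115020751953), (256.48272705078125, 203.0817413330078), 7.576364517211914)
tray ((523.2230224609375, 153.71414184570312), (259.40753173828125, 207.23326110839844), 7.129007339477539)
lever [ 502.56418235 -266.15133654   16.        ]
mailer corners [array([523.8, -88. ]), array([ 506.9, -117.1]), array([433.3, -86. ]), array([445.7, -56.3])]
```

Object sizes agree with the spec. The tray yaw comes out at about 0.135 rad and the insert spacing at about 96 × 111 mm. Next is a planning helper that gives shifts in tool axes.

```bash
cat > plan.py <<'E'
import sys; from h import *
# usage: plan.py x y z psi_deg [more waypoints]: shift in current tool axes first, then turn
o=ctrl.get_obs(); M=R.from_rotvec(o['orientation']).as_matrix(); p=np.array(o['ee_pos'])
a=list(map(float,sys.argv[1:]))
print('t',round(o['t'],2),p.round(1),'psi',np.degrees(np.arctan2(M[1,1],M[0,1])).round(2),'w',round(o['width'],1),'F',np.round(o['ft_force'],1))
for i in range(0,len(a),4):
    x,y,z,s=a[i:i+4]; s=np.radians(s)
    T=np.column_stack([[0,0,-1],[np.cos(s),np.sin(s),0],[np.sin(s),-np.cos(s),0]])
    dl=M.T@(np.array([x,y,z])-p)/10; print('to',a[i:i+4],'shift cm',dl.round(2),'rows>=',round(np.linalg.norm(dl)/4.17,1),'turn',R.from_matrix(M.T@T).as_rotvec().round(3))
    M=T; p=np.array([x,y,z])
E
python3 plan.py 613 -349.5 110 -65 613 -349.5 22 -65
```

```text
t 0.1 [ 263.1 -566.4  230. ] psi -65.09 w 87.9 F [-0.3 -0.8 -0.7]
to [613.0, -349.5, 110.0, -65.0] shift cm [ 12.01  -4.92 -40.87] rows>= 10.3 turn [-0.002 -0.     0.001]
to [613.0, -349.5, 22.0, -65.0] shift cm [8.8 0.  0. ] rows>= 2.1 turn [0. 0. 0.]
```

Request:
apply_moves(increments=[{"gripper":100,"delta_pos":[0.8,-0.33,-2.72],"dr":[0,0,0]},{"gripper":100,"delta_pos":[0.8,-0.33,-2.72],"dr":[0,0,0]},{"gripper":100,"delta_pos":[0.8,-0.33,-2.72],"dr":[0,0,0]},{"gripper":100,"delta_pos":[0.8,-0.33,-2.72],"dr":[0,0,0]},{"gripper":100,"delta_pos":[0.8,-0.33,-2.72],"dr":[0,0,0]}])

```text
t: 0.52
ee_pos: [380.4, -493.6, 189.9]
orientation: [1.981, 0.438, -1.982]
ft_force: [0.3, -0.1, 0.6]
width: 87.8
```

Request:
apply_moves(increments=[{"gripper":100,"delta_pos":[0.8,-0.33,-2.72],"dr":[0,0,0]},{"gripper":100,"delta_pos":[0.8,-0.33,-2.72],"dr":[0,0,0]},{"gripper":100,"delta_pos":[0.8,-0.33,-2.72],"dr":[0,0,0]},{"gripper":100,"delta_pos":[0.8,-0.33,-2.72],"dr":[0,0,0]},{"gripper":100,"delta_pos":[0.8,-0.33,-2.72],"dr":[0,0,0]}])

```text
t: 0.93
ee_pos: [496.9, -421.3, 149.9]
orientation: [1.981, 0.438, -1.982]
ft_force: [1.7, -0.2, -0.0]
width: 87.9
```

Request:
apply_moves(increments=[{"gripper":100,"delta_pos":[0.8,-0.33,-3.2],"dr":[0,0,0]},{"gripper":100,"delta_pos":[0.8,-0.33,-3.2],"dr":[0,0,0]},{"gripper":100,"delta_pos":[0.8,-0.33,-3.2],"dr":[0,0,0]},{"gripper":100,"delta_pos":[0.8,-0.33,-3.2],"dr":[0,0,0]},{"gripper":100,"delta_pos":[0.8,-0.33,-0.87],"dr":[0,0,0]}])

```text
t: 1.35
ee_pos: [616.8, -347.4, 110.0]
orientation: [1.981, 0.439, -1.977]
ft_force: [-0.4, -0.2, 0.3]
width: 87.8
```

```bash
python3 plan.py 613 -349.5 22 -65; python3 - <<'E'
from h import *
d=cam('scene'); save(d,'s1.png',(60,170,300,330),3.3)
E
```

```text
t 1.35 [ 616.8 -347.4  110. ] psi -64.94 w 87.8 F [-0.4 -0.2  0.3]
to [613.0, -349.5, 22.0, -65.0] shift cm [8.8  0.03 0.44] rows>= 2.1 turn [ 0.001 -0.002 -0.001]
```

View pics/s1.png

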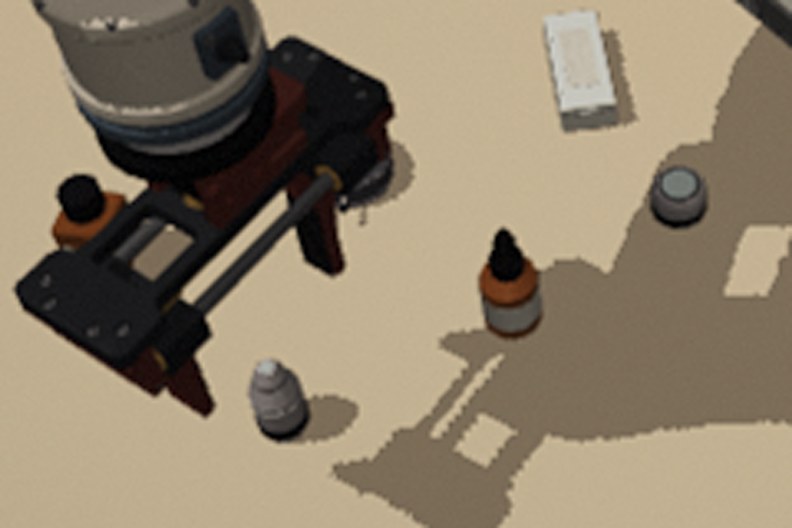

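The crop shows the gripper hovering behind and above the long objective at (278,400), with the fingers clear of it. Descending.

Request:
apply_moves(increments=[{"gripper":100,"delta_pos":[0,0,0],"dr":[0,0,0]},{"gripper":100,"delta_pos":[1.4,0,0],"dr":[0,0,0]},{"gripper":100,"delta_pos":[1.4,0,0],"dr":[0,0,0]},{"gripper":100,"delta_pos":[0,0,0],"dr":[0,0,0]},{"gripper":100,"delta_pos":[0,0,0],"dr":[0,0,0]}])

```text
t: 1.82
ee_pos: [611.2, -350.2, 81.1]
orientation: [1.98, 0.438, -1.985]
ft_force: [-0.8, -0.5, -0.8]
width: 87.8
```

```bash
python3 plan.py 613 -349.5 22 -65
```

```text
t 1.82 [ 611.2 -350.2   81.1] psi -65.18 w 87.8 F [-0.8 -0.5 -0.8]
to [613.0, -349.5, 22.0, -65.0] shift cm [ 5.91  0.03 -0.2 ] rows>= 1.4 turn [-0.003  0.002  0.002]
```

Request:
apply_moves(increments=[{"gripper":100,"delta_pos":[1.5,0,-0.1],"dr":[0,0,0]},{"gripper":100,"delta_pos":[1.5,0,-0.1],"dr":[0,0,0]},{"gripper":100,"delta_pos":[1.5,0,0],"dr":[0,0,0]},{"gripper":100,"delta_pos":[1.4,0,0],"dr":[0,0,0]},{"gripper":60,"delta_pos":[0,0,0],"dr":[0,0,0]}])

```text
t: 2.23
ee_pos: [612.5, -347.5, 19.2]
orientation: [1.978, 0.442, -1.987]
ft_force: [-0.9, 1.1, -0.1]
width: 84.0
```

Request:
apply_moves(increments=[{"gripper":45,"delta_pos":[0,0,0],"dr":[0,0,0]},{"gripper":40,"delta_pos":[0,0,0],"dr":[0,0,0]},{"gripper":35,"delta_pos":[0,0,0],"dr":[0,0,0]},{"gripper":30,"delta_pos":[0,0,0],"dr":[0,0,0]},{"gripper":25,"delta_pos":[0,0,0],"dr":[0,0,0]}])

```text
t: 2.65
ee_pos: [615.4, -349.2, 24.5]
orientation: [1.981, 0.437, -1.979]
ft_force: [0.9, -0.0, 0.7]
width: 51.0
```

Request:
apply_moves(increments=[{"gripper":10,"delta_pos":[0,0,0],"dr":[0,0,0]},{"gripper":0,"delta_pos":[0,0,0],"dr":[0,0,0]},{"gripper":0,"delta_pos":[0,0,0],"dr":[0,0,0]},{"gripper":0,"delta_pos":[0,0,0],"dr":[0,0,0]},{"gripper":0,"delta_pos":[0,0,0],"dr":[0,0,0]}])

```text
t: 3.07
ee_pos: [614.9, -348.9, 23.8]
orientation: [1.981, 0.438, -1.981]
ft_force: [-0.2, 0.0, 1.6]
width: 27.2
```

```bash
python3 plan.py 613 -349.5 130 -65 569.5 205 130 -65 569.5 205 38 -65
```

```text
t 3.07 [ 614.9 -348.9   23.8] psi -65.09 w 27.2 F [-0.2  0.   1.6]
to [613.0, -349.5, 130.0, -65.0] shift cm [-10.62  -0.03   0.2 ] rows>= 2.5 turn [-0.002 -0.     0.   ]
to [569.5, 205.0, 130.0, -65.0] shift cm [  0.   -52.09 -19.49] rows>= 13.3 turn [0. 0. 0.]
to [569.5, 205.0, 38.0, -65.0] shift cm [9.2 0.  0. ] rows>= 2.2 turn [0. 0. 0.]
```

Request:
apply_moves(increments=[{"gripper":0,"delta_pos":[-1.0,0,0],"dr":[0,0,0]},{"gripper":0,"delta_pos":[-2.5,0,0],"dr":[0,0,0]},{"gripper":0,"delta_pos":[-3.5,0,0],"dr":[0,0,0]},{"gripper":0,"delta_pos":[-3.5,0,0],"dr":[0,0,0]},{"gripper":0,"delta_pos":[-2.0,0,0],"dr":[0,0,0]}])

```text
t: 3.48
ee_pos: [616.2, -349.7, 153.2]
orientation: [1.983, 0.434, -1.976]
ft_force: [1.8, -0.7, -0.5]
width: 26.9
```

Request:
apply_moves(increments=[{"gripper":0,"delta_pos":[0,-1.0,-0.4],"dr":[0,0,0]},{"gripper":0,"delta_pos":[0,-2.0,-0.8],"dr":[0,0,0]},{"gripper":0,"delta_pos":[0,-3.0,-1.1],"dr":[0,0,0]},{"gripper":0,"delta_pos":[0,-3.0,-1.1],"dr":[0,0,0]},{"gripper":0,"delta_pos":[0,-3.0,-1.1],"dr":[0,0,0]}])

```text
t: 3.9
ee_pos: [603.8, -219.3, 147.5]
orientation: [1.98, 0.438, -1.983]
ft_force: [1.1, -0.1, -1.0]
width: 26.5
```

Request:
apply_moves(increments=[{"gripper":0,"delta_pos":[0,-3.0,-1.1],"dr":[0,0,0]},{"gripper":0,"delta_pos":[0,-3.0,-1.1],"dr":[0,0,0]},{"gripper":0,"delta_pos":[0,-3.0,-1.1],"dr":[0,0,0]},{"gripper":0,"delta_pos":[0,-3.0,-1.1],"dr":[0,0,0]},{"gripper":0,"delta_pos":[0,-3.0,-1.1],"dr":[0,0,0]}])

```text
t: 4.32
ee_pos: [590.4, -59.9, 147.7]
orientation: [1.979, 0.438, -1.983]
ft_force: [-0.3, -0.1, -1.1]
width: 27.1
```

Request:
apply_moves(increments=[{"gripper":0,"delta_pos":[0,-3.0,-1.1],"dr":[0,0,0]},{"gripper":0,"delta_pos":[0,-3.0,-1.1],"dr":[0,0,0]},{"gripper":0,"delta_pos":[0,-3.0,-1.1],"dr":[0,0,0]},{"gripper":0,"delta_pos":[0,-3.0,-1.1],"dr":[0,0,0]},{"gripper":0,"delta_pos":[0,-3.0,-1.1],"dr":[0,0,0]}])

```text
t: 4.73
ee_pos: [577.0, 99.1, 147.7]
orientation: [1.979, 0.438, -1.983]
ft_force: [0.5, 0.3, -0.4]
width: 26.8
```

Request:
apply_moves(increments=[{"gripper":0,"delta_pos":[0,-3.0,-1.1],"dr":[0,0,0]},{"gripper":0,"delta_pos":[0,-2.0,-0.8],"dr":[0,0,0]},{"gripper":0,"delta_pos":[0,-1.0,-0.4],"dr":[0,0,0]},{"gripper":0,"delta_pos":[0,0,0],"dr":[0,0,0]},{"gripper":0,"delta_pos":[0,0,0],"dr":[0,0,0]}])

```text
t: 5.15
ee_pos: [573.5, 161.2, 148.1]
orientation: [1.979, 0.438, -1.981]
ft_force: [0.0, 1.1, -2.0]
width: 26.7
```

```bash
python3 plan.py 569.5 205 70 -65 569.5 205 39.8 -65
```

```text
t 5.15 [573.5 161.2 148.1] psi -65.02 w 26.7 F [ 0.   1.1 -2. ]
to [569.5, 205.0, 70.0, -65.0] shift cm [ 7.8  -4.14 -1.5 ] rows>= 2.1 turn [-0.     0.001 -0.   ]
to [569.5, 205.0, 39.8, -65.0] shift cm [3.02 0.   0.  ] rows>= 0.7 turn [0. 0. 0.]
```

Request:
apply_moves(increments=[{"gripper":0,"delta_pos":[0,-1.4,-0.5],"dr":[0,0,0]},{"gripper":0,"delta_pos":[0,-1.4,-0.5],"dr":[0,0,0]},{"gripper":0,"delta_pos":[0,-1.3,-0.5],"dr":[0,0,0]},{"gripper":0,"delta_pos":[2.0,0,0],"dr":[0,0,0]},{"gripper":0,"delta_pos":[2.5,0,0],"dr":[0,0,0]}])

```text
t: 5.57
ee_pos: [572.4, 206.9, 105.3]
orientation: [1.986, 0.439, -1.975]
ft_force: [1.0, -0.8, -2.4]
width: 26.9
```

Request:
apply_moves(increments=[{"gripper":0,"delta_pos":[2.0,0,0],"dr":[0,0,0]},{"gripper":0,"delta_pos":[1.0,0,0],"dr":[0,0,0]},{"gripper":0,"delta_pos":[0,0,0],"dr":[0,0,0]},{"gripper":0,"delta_pos":[0,0,0],"dr":[0,0,0]},{"gripper":0,"delta_pos":[0,0,0],"dr":[0,0,0]}])

```text
t: 5.98
ee_pos: [571.4, 205.3, 74.7]
orientation: [1.983, 0.438, -1.979]
ft_force: [0.5, -0.5, -1.7]
width: 27.1
```

```bash
python3 plan.py 569.5 205 39.8 -65;python3 - <<'E'
from h import *
d=cam('scene'); save(d,'s2.png',(220,60,460,240),3.3)
E
```

```text
t 5.98 [571.4 205.3  74.7] psi -65.09 w 27.1 F [ 0.5 -0.5 -1.7]
to [569.5, 205.0, 39.8, -65.0] shift cm [ 3.49 -0.05  0.19] rows>= 0.8 turn [-0.002 -0.002 -0.   ]
```

View pics/s2.png

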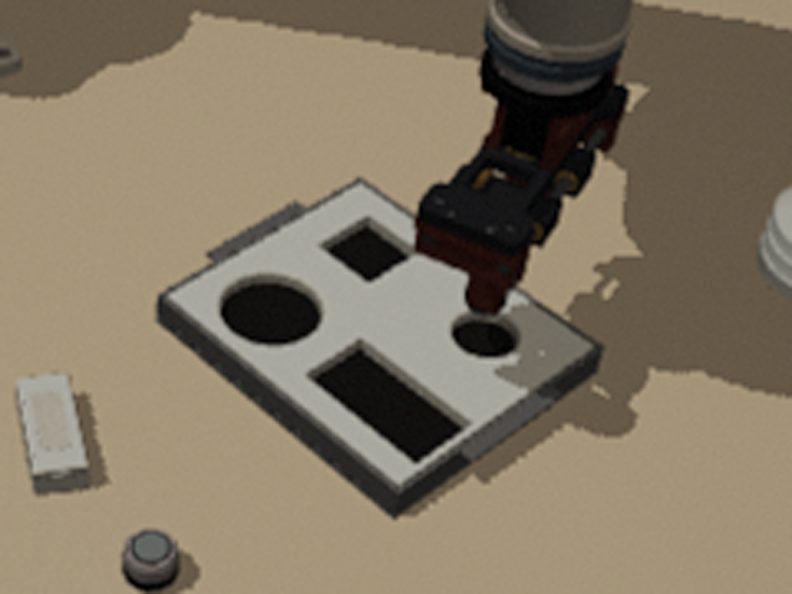

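The gripper is above the small round recess at (485,337), and the width of 27 mm confirms it still holds the objective. Lowering gently.

Request:
apply_moves(increments=[{"gripper":0,"delta_pos":[0.8,0,0.1],"dr":[0,0,0]},{"gripper":0,"delta_pos":[0.8,0,0.1],"dr":[0,0,0]},{"gripper":0,"delta_pos":[0.7,0,0],"dr":[0,0,0]},{"gripper":0,"delta_pos":[0.4,0,0],"dr":[0,0,0]},{"gripper":0,"delta_pos":[0.2,0,0],"dr":[0,0,0]}])

```text
t: 6.45
ee_pos: [568.0, 203.8, 43.6]
orientation: [1.979, 0.437, -1.982]
ft_force: [-0.3, -1.1, -1.2]
width: 27.0
```

Request:
apply_moves(increments=[{"gripper":0,"delta_pos":[0.15,0,0],"dr":[0,0,0]},{"gripper":0,"delta_pos":[0.1,0,0],"dr":[0,0,0]},{"gripper":0,"delta_pos":[0,0,0],"dr":[0,0,0]},{"gripper":0,"delta_pos":[0,0,0],"dr":[0,0,0]},{"gripper":0,"delta_pos":[0,0,0],"dr":[0,0,0]}])

```text
t: 6.87
ee_pos: [568.9, 204.1, 42.4]
orientation: [1.981, 0.438, -1.98]
ft_force: [0.1, -0.6, -0.6]
width: 27.2
```

```bash
python3 plan.py 569.5 205 39.8 -65
```

```text
t 6.87 [568.9 204.1  42.4] psi -65.09 w 27.2 F [ 0.1 -0.6 -0.6]
to [569.5, 205.0, 39.8, -65.0] shift cm [ 0.26 -0.05 -0.09] rows>= 0.1 turn [-0.002 -0.    -0.   ]
```

Request:
apply_moves(increments=[{"gripper":0,"delta_pos":[0.08,0,0],"dr":[0,0,0]},{"gripper":0,"delta_pos":[0.07,0,0],"dr":[0,0,0]},{"gripper":0,"delta_pos":[0.05,0,0],"dr":[0,0,0]},{"gripper":0,"delta_pos":[0,0,0],"dr":[0,0,0]},{"gripper":0,"delta_pos":[0,0,0],"dr":[0,0,0]}])

```text
t: 7.28
ee_pos: [568.7, 204.0, 40.1]
orientation: [1.981, 0.438, -1.981]
ft_force: [-0.1, 0.3, -1.6]
width: 26.9
```

Request:
apply_moves(increments=[{"gripper":0,"delta_pos":[0.05,0,0],"dr":[0,0,0]},{"gripper":0,"delta_pos":[0,0,0],"dr":[0,0,0]},{"gripper":0,"delta_pos":[0,0,0],"dr":[0,0,0]},{"gripper":0,"delta_pos":[0,0,0],"dr":[0,0,0]},{"gripper":0,"delta_pos":[0,0,0],"dr":[0,0,0]}])

```text
t: 7.7
ee_pos: [568.8, 204.1, 39.8]
orientation: [1.981, 0.438, -1.981]
ft_force: [-0.7, -0.0, 1.4]
width: 27.5
```

Request:
apply_moves(increments=[{"gripper":0,"delta_pos":[0.05,0,0],"dr":[0,0,0]},{"gripper":0,"delta_pos":[0,0,0],"dr":[0,0,0]},{"gripper":0,"delta_pos":[0,0,0],"dr":[0,0,0]},{"gripper":0,"delta_pos":[0,0,0],"dr":[0,0,0]},{"gripper":0,"delta_pos":[0,0,0],"dr":[0,0,0]}])

```text
t: 8.12
ee_pos: [568.9, 204.1, 39.8]
orientation: [1.981, 0.438, -1.981]
ft_force: [-1.4, -0.4, 5.4]
width: 27.2
```

```bash
python3 plan.py 568.8 204 130 -65 472 -245.3 130 55 472 -245.3 21 55
```

```text
t 8.12 [568.9 204.1  39.8] psi -65.09 w 27.2 F [-1.4 -0.4  5.4]
to [568.8, 204.0, 130.0, -65.0] shift cm [-9.02  0.01  0.01] rows>= 2.2 turn [-0.002 -0.    -0.   ]
to [472.0, -245.3, 130.0, 55.0] shift cm [ 0.   36.63 27.76] rows>= 11.0 turn [-2.094 -0.    -0.   ]
to [472.0, -245.3, 21.0, 55.0] shift cm [10.9  0.   0. ] rows>= 2.6 turn [0. 0. 0.]
```

Contact at 5.4 N. Now release and retreat.

Request:
apply_moves(increments=[{"gripper":35,"delta_pos":[0,0,0],"dr":[0,0,0]},{"gripper":40,"delta_pos":[0,0,0],"dr":[0,0,0]},{"gripper":50,"delta_pos":[0,0,0],"dr":[0,0,0]},{"gripper":60,"delta_pos":[0,0,0],"dr":[0,0,0]},{"gripper":70,"delta_pos":[0,0,0],"dr":[0,0,0]}])

```text
t: 8.53
ee_pos: [568.6, 204.0, 39.0]
orientation: [1.981, 0.438, -1.981]
ft_force: [-0.1, -0.4, -0.0]
width: 51.8
```

Request:
apply_moves(increments=[{"gripper":70,"delta_pos":[0,0,0],"dr":[0,0,0]},{"gripper":70,"delta_pos":[-1,0,0],"dr":[0,0,0]},{"gripper":70,"delta_pos":[-3,0,0],"dr":[0,0,0]},{"gripper":70,"delta_pos":[-4,0,0],"dr":[0,0,0]},{"gripper":80,"delta_pos":[-3,0,0],"dr":[0,0,0]}])

```text
t: 8.95
ee_pos: [568.9, 204.1, 151.8]
orientation: [1.982, 0.438, -1.98]
ft_force: [1.5, 0.0, 0.3]
width: 65.2
```

Request:
apply_moves(increments=[{"gripper":100,"delta_pos":[0,0.8,0.6],"dr":[0,0,0]},{"gripper":100,"delta_pos":[0,1.6,1.2],"dr":[0,0,0]},{"gripper":100,"delta_pos":[0,2.5,1.9],"dr":[0,0,0]},{"gripper":100,"delta_pos":[0,2.7,2.0],"dr":[0,0,0]},{"gripper":100,"delta_pos":[0,2.7,2.0],"dr":[0,0,0]}])

```text
t: 9.37
ee_pos: [541.5, 77.1, 149.4]
orientation: [1.98, 0.439, -1.98]
ft_force: [0.7, -0.7, -0.5]
width: 87.5
```

Request:
apply_moves(increments=[{"gripper":100,"delta_pos":[0,2.7,2.0],"dr":[0,0,0]},{"gripper":100,"delta_pos":[0,2.7,2.0],"dr":[0,0,0]},{"gripper":100,"delta_pos":[0,2.7,2.0],"dr":[0,0,0]},{"gripper":100,"delta_pos":[0,2.7,2.0],"dr":[0,0,0]},{"gripper":100,"delta_pos":[0,2.7,2.0],"dr":[0,0,0]}])

```text
t: 9.78
ee_pos: [507.5, -88.0, 149.3]
orientation: [1.981, 0.438, -1.981]
ft_force: [1.1, -0.2, -0.2]
width: 88.0
```

Request:
apply_moves(increments=[{"gripper":100,"delta_pos":[0,2.7,2.0],"dr":[0,0,0]},{"gripper":100,"delta_pos":[0,2.7,2.0],"dr":[0,0,0]},{"gripper":100,"delta_pos":[0,2.7,2.0],"dr":[0,0,0]},{"gripper":100,"delta_pos":[0,1.6,1.2],"dr":[0,0,0]},{"gripper":100,"delta_pos":[0,0.8,0.6],"dr":[0,0,0]}])

```text
t: 10.2
ee_pos: [481.0, -216.9, 149.3]
orientation: [1.982, 0.435, -1.982]
ft_force: [0.0, -0.3, 0.4]
width: 87.6
```

Request:
apply_moves(increments=[{"gripper":100,"delta_pos":[0,0,0],"dr":[-0.1,0,0]},{"gripper":100,"delta_pos":[0,0,0],"dr":[-0.11,0,0]},{"gripper":100,"delta_pos":[0,0,0],"dr":[-0.11,0,0]},{"gripper":100,"delta_pos":[0,0,0],"dr":[-0.11,0,0]},{"gripper":100,"delta_pos":[0,0,0],"dr":[-0.11,0,0]}])

```text
t: 10.62
ee_pos: [481.7, -213.8, 149.1]
orientation: [1.629, 0.87, -1.629]
ft_force: [0.5, 0.5, 0.4]
width: 87.9
```

Request:
apply_moves(increments=[{"gripper":100,"delta_pos":[0,0,0],"dr":[-0.11,0,0]},{"gripper":100,"delta_pos":[0,0,0],"dr":[-0.11,0,0]},{"gripper":100,"delta_pos":[0,0,0],"dr":[-0.11,0,0]},{"gripper":100,"delta_pos":[0,0,0],"dr":[-0.11,0,0]},{"gripper":100,"delta_pos":[0,0,0],"dr":[-0.11,0,0]}])

```text
t: 11.03
ee_pos: [481.8, -213.7, 149.2]
orientation: [1.239, 1.19, -1.239]
ft_force: [0.1, -0.5, 0.1]
width: 87.5
```

Request:
apply_moves(increments=[{"gripper":100,"delta_pos":[0,0,0],"dr":[-0.11,0,0]},{"gripper":100,"delta_pos":[0,0,0],"dr":[-0.11,0,0]},{"gripper":100,"delta_pos":[0,0,0],"dr":[-0.11,0,0]},{"gripper":100,"delta_pos":[0,0,0],"dr":[-0.11,0,0]},{"gripper":100,"delta_pos":[0,0,0],"dr":[-0.11,0,0]}])

```text
t: 11.45
ee_pos: [481.8, -213.7, 149.2]
orientation: [0.826, 1.409, -0.826]
ft_force: [0.6, 0.3, -0.7]
width: 87.8
```

Request:
apply_moves(increments=[{"gripper":100,"delta_pos":[0,0,0],"dr":[-0.11,0,0]},{"gripper":100,"delta_pos":[0,0,0],"dr":[-0.11,0,0]},{"gripper":100,"delta_pos":[0,0,0],"dr":[-0.11,0,0]},{"gripper":100,"delta_pos":[0,0,0],"dr":[-0.11,0,0]},{"gripper":100,"delta_pos":[0,0,0],"dr":[0,0,0]}])

```text
t: 11.87
ee_pos: [481.8, -213.8, 149.2]
orientation: [0.487, 1.516, -0.487]
ft_force: [0.4, 0.7, 0.2]
width: 87.8
```

```bash
python3 plan.py 472 -245.3 80 55 472 -245.3 21 55;python3 - <<'E'
from h import *
d=cam('scene'); save(d,'s3.png',(120,90,420,300),2.6)
E
```

```text
t 11.87 [ 481.8 -213.8  149.2] psi 54.34 w 87.8 F [0.4 0.7 0.2]
to [472.0, -245.3, 80.0, 55.0] shift cm [ 6.92 -3.13  1.04] rows>= 1.8 turn [-0.011 -0.    -0.   ]
to [472.0, -245.3, 21.0, 55.0] shift cm [5.9 0.  0. ] rows>= 1.4 turn [0. 0. 0.]
```

View pics/s3.png

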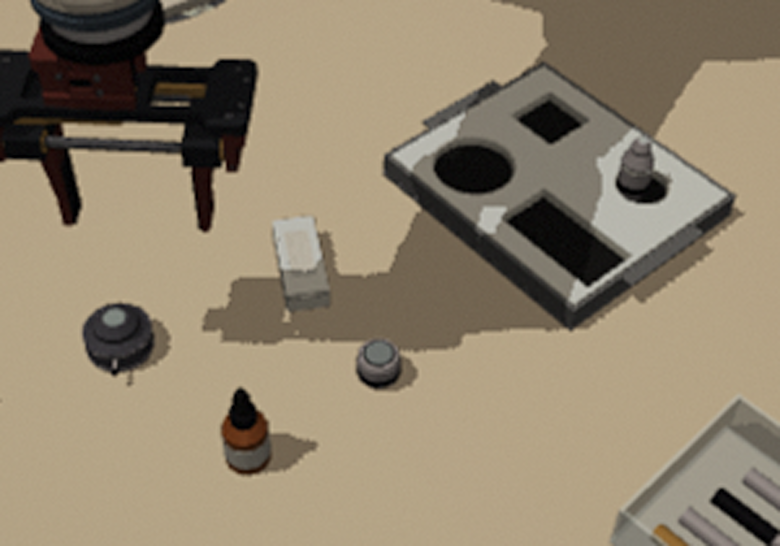

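The long objective stands in its recess at (637,165). The condenser's lever end is at about (115,368), which I'll use to cross-check the lever direction.

Request:
apply_moves(increments=[{"gripper":100,"delta_pos":[1,-0.8,0.26],"dr":[0,0,0]},{"gripper":100,"delta_pos":[2,-0.8,0.26],"dr":[0,0,0]},{"gripper":100,"delta_pos":[2,-0.8,0.26],"dr":[0,0,0]},{"gripper":100,"delta_pos":[1.5,-0.7,0.26],"dr":[0,0,0]},{"gripper":100,"delta_pos":[0.4,0,0],"dr":[-0.011,0,0]}])

```text
t: 12.33
ee_pos: [470.2, -246.0, 77.4]
orientation: [0.485, 1.52, -0.485]
ft_force: [0.2, 0.9, -0.2]
width: 88.2
```

Request:
apply_moves(increments=[{"gripper":100,"delta_pos":[0,0,0],"dr":[0,0,0]},{"gripper":100,"delta_pos":[0,0,0],"dr":[0,0,0]},{"gripper":100,"delta_pos":[0,0,0],"dr":[0,0,0]},{"gripper":100,"delta_pos":[0,0,0],"dr":[0,0,0]},{"gripper":100,"delta_pos":[0,0,0],"dr":[0,0,0]}])

```text
t: 12.75
ee_pos: [472.7, -245.7, 81.0]
orientation: [0.482, 1.515, -0.482]
ft_force: [1.2, -0.0, -0.0]
width: 87.8
```

```bash
python3 plan.py 473 -245.3 21 55;python3 - <<'E'
from h import *
import pickle
s=pickle.load(open('scene0.pkl','rb'))
p=ray(s,120+115/2.6,90+368/2.6,15); print(p, np.degrees(np.arctan2(p[1]+245.3,p[0]-473)))
E
```

```text
t 12.75 [ 472.7 -245.7   81. ] psi 54.73 w 87.8 F [ 1.2 -0.  -0. ]
to [473.0, -245.3, 21.0, 55.0] shift cm [ 6.    0.04 -0.01] rows>= 1.4 turn [-0.005  0.002 -0.   ]
[ 501.51763016 -259.84491175   15.        ] -27.023049031493564
```

Request:
apply_moves(increments=[{"gripper":100,"delta_pos":[1.2,0,0],"dr":[0,0,0]},{"gripper":100,"delta_pos":[1.8,0,0],"dr":[0,0,0]},{"gripper":100,"delta_pos":[1.6,0,0],"dr":[0,0,0]},{"gripper":100,"delta_pos":[0.9,0,0],"dr":[0,0,0]},{"gripper":100,"delta_pos":[0.4,0,0],"dr":[0,0,0]}])

```text
t: 13.17
ee_pos: [471.3, -245.1, 19.5]
orientation: [0.483, 1.519, -0.482]
ft_force: [-0.2, -0.2, 0.2]
width: 88.1
```

Request:
apply_moves(increments=[{"gripper":90,"delta_pos":[0.1,0,0],"dr":[0,0,0]},{"gripper":80,"delta_pos":[0,0,0],"dr":[0,0,0]},{"gripper":72,"delta_pos":[0,0,0],"dr":[0,0,0]},{"gripper":68,"delta_pos":[0,0,0],"dr":[0,0,0]},{"gripper":64,"delta_pos":[0,0,0],"dr":[0,0,0]}])

```text
t: 13.58
ee_pos: [472.5, -245.9, 20.8]
orientation: [0.482, 1.515, -0.482]
ft_force: [-0.0, 0.9, -0.1]
width: 58.3
```

Request:
apply_moves(increments=[{"gripper":50,"delta_pos":[0,0,0],"dr":[0,0,0]},{"gripper":30,"delta_pos":[0,0,0],"dr":[0,0,0]},{"gripper":20,"delta_pos":[0,0,0],"dr":[0,0,0]},{"gripper":20,"delta_pos":[0,0,0],"dr":[0,0,0]},{"gripper":20,"delta_pos":[0,0,0],"dr":[0,0,0]}])

```text
t: 14.0
ee_pos: [472.5, -245.9, 20.7]
orientation: [0.482, 1.516, -0.482]
ft_force: [-0.6, 0.7, 5.7]
width: 53.0
```

```bash
python3 plan.py 473 -245.3 130 55 471.5 96 130 55
```

```text
t 14.0 [ 472.5 -245.9   20.7] psi 54.72 w 53.0 F [-0.6  0.7  5.7]
to [473.0, -245.3, 130.0, 55.0] shift cm [-10.93   0.08   0.02] rows>= 2.6 turn [-0.005  0.001 -0.   ]
to [471.5, 96.0, 130.0, 55.0] shift cm [  0.    27.87 -19.7 ] rows>= 8.2 turn [0. 0. 0.]
```

Request:
apply_moves(increments=[{"gripper":20,"delta_pos":[-0.5,0,0],"dr":[0,0,0]},{"gripper":20,"delta_pos":[-2.0,0,0],"dr":[0,0,0]},{"gripper":20,"delta_pos":[-3.5,0,0],"dr":[0,0,0]},{"gripper":20,"delta_pos":[-3.0,0,0],"dr":[0,0,0]},{"gripper":20,"delta_pos":[-2.0,0,0],"dr":[0,0,0]}])

```text
t: 14.42
ee_pos: [472.6, -245.9, 132.6]
orientation: [0.482, 1.515, -0.482]
ft_force: [0.9, -0.1, -1.5]
width: 52.3
```

Request:
apply_moves(increments=[{"gripper":20,"delta_pos":[0,0.8,-0.56],"dr":[0,0,0]},{"gripper":20,"delta_pos":[0,1.7,-1.2],"dr":[0,0,0]},{"gripper":20,"delta_pos":[0,2.85,-2.01],"dr":[0,0,0]},{"gripper":20,"delta_pos":[0,2.85,-2.01],"dr":[0,0,0]},{"gripper":20,"delta_pos":[0,2.85,-2.01],"dr":[0,0,0]}])

```text
t: 14.83
ee_pos: [471.0, -108.7, 129.1]
orientation: [0.483, 1.518, -0.483]
ft_force: [-0.2, 0.6, -1.7]
width: 52.6
```

Request:
apply_moves(increments=[{"gripper":20,"delta_pos":[0,2.85,-2.01],"dr":[0,0,0]},{"gripper":20,"delta_pos":[0,2.85,-2.01],"dr":[0,0,0]},{"gripper":20,"delta_pos":[0,2.85,-2.01],"dr":[0,0,0]},{"gripper":20,"delta_pos":[0,2.85,-2.01],"dr":[0,0,0]},{"gripper":20,"delta_pos":[0,2.85,-2.01],"dr":[0,0,0]}])

```text
t: 15.25
ee_pos: [471.1, 65.9, 129.1]
orientation: [0.482, 1.518, -0.483]
ft_force: [1.0, -0.1, -1.7]
width: 52.6
```

Request:
apply_moves(increments=[{"gripper":20,"delta_pos":[0,1.7,-1.2],"dr":[0,0,0]},{"gripper":20,"delta_pos":[0,0.8,-0.56],"dr":[0,0,0]},{"gripper":20,"delta_pos":[0,0,0],"dr":[0,0,0]},{"gripper":20,"delta_pos":[0,0,0],"dr":[0,0,0]},{"gripper":20,"delta_pos":[0,0,0],"dr":[0,0,0]}])

```text
t: 15.67
ee_pos: [472.2, 93.6, 129.7]
orientation: [0.482, 1.517, -0.483]
ft_force: [0.1, 0.1, -1.6]
width: 52.6
```

```bash
python3 plan.py 471.5 96 60 55;python3 - <<'E'
from h import *
d=cam('scene'); save(d,'s4.png',(220,40,420,240),3)
E
```

```text
t 15.67 [472.2  93.6 129.7] psi 54.69 w 52.6 F [ 0.1  0.1 -1.6]
to [471.5, 96.0, 60.0, 55.0] shift cm [ 6.97  0.16 -0.2 ] rows>= 1.7 turn [-0.005 -0.001  0.001]
```

View pics/s4.png

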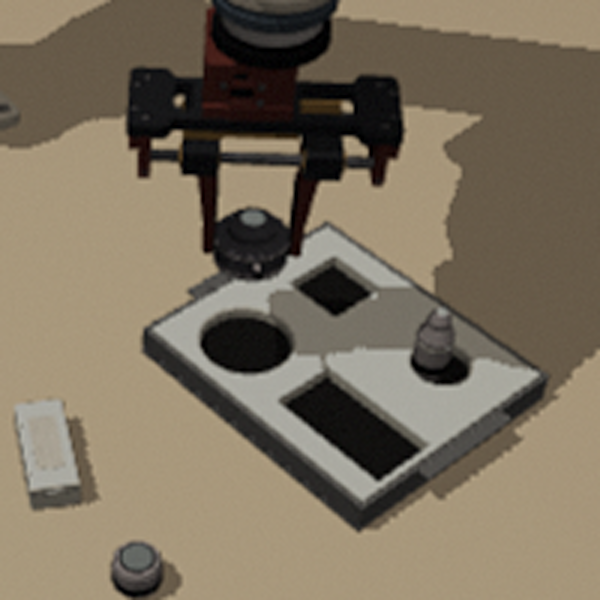

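The condenser is held level above the large round recess at (247,343). Lowering.

Request:
apply_moves(increments=[{"gripper":20,"delta_pos":[1.0,0.16,-0.2],"dr":[0,0,0]},{"gripper":20,"delta_pos":[2.0,0,0],"dr":[0,0,0]},{"gripper":20,"delta_pos":[2.4,0,0],"dr":[0,0,0]},{"gripper":20,"delta_pos":[1.4,0,0],"dr":[0,0,0]},{"gripper":20,"delta_pos":[0.6,0,0],"dr":[0,0,0]}])

```text
t: 16.13
ee_pos: [470.5, 95.9, 53.8]
orientation: [0.482, 1.519, -0.485]
ft_force: [-0.1, -0.7, -1.5]
width: 52.6
```

Request:
apply_moves(increments=[{"gripper":20,"delta_pos":[0.6,0,0],"dr":[0,0,0]},{"gripper":20,"delta_pos":[0.5,0,0],"dr":[0,0,0]},{"gripper":20,"delta_pos":[0.3,0,0],"dr":[0,0,0]},{"gripper":20,"delta_pos":[0.1,0,0],"dr":[0,0,0]},{"gripper":20,"delta_pos":[0,0,0],"dr":[0,0,0]}])

```text
t: 16.55
ee_pos: [472.3, 97.0, 41.4]
orientation: [0.482, 1.516, -0.482]
ft_force: [0.0, -0.3, -1.5]
width: 52.6
```

Request:
apply_moves(increments=[{"gripper":20,"delta_pos":[0,0,0],"dr":[0,0,0]},{"gripper":20,"delta_pos":[0,0,0],"dr":[0,0,0]},{"gripper":20,"delta_pos":[0,0,0],"dr":[0,0,0]},{"gripper":20,"delta_pos":[0,0,0],"dr":[0,0,0]},{"gripper":20,"delta_pos":[0,0,0],"dr":[0,0,0]}])

```text
t: 16.97
ee_pos: [472.1, 97.0, 41.4]
orientation: [0.482, 1.516, -0.482]
ft_force: [-0.4, -0.3, -1.8]
width: 52.2
```

Request:
apply_moves(increments=[{"gripper":20,"delta_pos":[0.15,0,0],"dr":[0,0,0]},{"gripper":20,"delta_pos":[0.15,0,0],"dr":[0,0,0]},{"gripper":20,"delta_pos":[0.08,0,0],"dr":[0,0,0]},{"gripper":20,"delta_pos":[0,0,0],"dr":[0,0,0]},{"gripper":20,"delta_pos":[0,0,0],"dr":[0,0,0]}])

```text
t: 17.38
ee_pos: [471.9, 96.9, 37.2]
orientation: [0.482, 1.517, -0.482]
ft_force: [-0.9, -0.4, -1.2]
width: 51.9
```

Request:
apply_moves(increments=[{"gripper":20,"delta_pos":[0.05,0,0],"dr":[0,0,0]},{"gripper":20,"delta_pos":[0,0,0],"dr":[0,0,0]},{"gripper":20,"delta_pos":[0,0,0],"dr":[0,0,0]},{"gripper":20,"delta_pos":[0,0,0],"dr":[0,0,0]},{"gripper":20,"delta_pos":[0,0,0],"dr":[0,0,0]}])

```text
t: 17.8
ee_pos: [472.0, 97.0, 36.9]
orientation: [0.482, 1.516, -0.482]
ft_force: [0.3, 0.0, -1.4]
width: 52.7
```

Request:
apply_moves(increments=[{"gripper":20,"delta_pos":[0.05,0,0],"dr":[0,0,0]},{"gripper":20,"delta_pos":[0,0,0],"dr":[0,0,0]},{"gripper":20,"delta_pos":[0,0,0],"dr":[0,0,0]},{"gripper":20,"delta_pos":[0,0,0],"dr":[0,0,0]},{"gripper":20,"delta_pos":[0,0,0],"dr":[0,0,0]}])

```text
t: 18.22
ee_pos: [472.1, 97.0, 36.7]
orientation: [0.482, 1.516, -0.482]
ft_force: [-2.3, 0.2, 6.3]
width: 52.5
```

Contact at 6.3 N. Releasing and lifting.

Request:
apply_moves(increments=[{"gripper":62,"delta_pos":[0,0,0],"dr":[0,0,0]},{"gripper":65,"delta_pos":[0,0,0],"dr":[0,0,0]},{"gripper":70,"delta_pos":[0,0,0],"dr":[0,0,0]},{"gripper":78,"delta_pos":[0,0,0],"dr":[0,0,0]},{"gripper":85,"delta_pos":[0,0,0],"dr":[0,0,0]}])

```text
t: 18.63
ee_pos: [472.0, 96.9, 36.3]
orientation: [0.482, 1.516, -0.482]
ft_force: [-0.2, -0.5, 0.8]
width: 71.0
```

Request:
apply_moves(increments=[{"gripper":85,"delta_pos":[0,0,0],"dr":[0,0,0]},{"gripper":85,"delta_pos":[-1,0,0],"dr":[0,0,0]},{"gripper":85,"delta_pos":[-3.5,0,0],"dr":[0,0,0]},{"gripper":100,"delta_pos":[-4,0,0],"dr":[0,0,0]},{"gripper":100,"delta_pos":[-2.5,0,0],"dr":[0,0,0]}])

```text
t: 19.05
ee_pos: [472.7, 97.1, 149.6]
orientation: [0.483, 1.515, -0.481]
ft_force: [0.5, -0.4, 0.5]
width: 84.9
```

```bash
python3 plan.py 453 -395 140 48.5 453 -395 23 48.5
```

```text
t 19.05 [472.7  97.1 149.6] psi 54.72 w 84.9 F [ 0.5 -0.4  0.5]
to [453.0, -395.0, 140.0, 48.5] shift cm [  0.94 -41.31  26.82] rows>= 11.8 turn [ 0.109  0.001 -0.002]
to [453.0, -395.0, 23.0, 48.5] shift cm [11.7  0.   0. ] rows>= 2.8 turn [0. 0. 0.]
```

Request:
apply_moves(increments=[{"gripper":100,"delta_pos":[0,-1.0,0.65],"dr":[0,0,0]},{"gripper":100,"delta_pos":[0,-2.0,1.3],"dr":[0,0,0]},{"gripper":100,"delta_pos":[0,-2.95,1.91],"dr":[0,0,0]},{"gripper":100,"delta_pos":[0,-2.95,1.91],"dr":[0,0,0]},{"gripper":100,"delta_pos":[0,-2.95,1.91],"dr":[0,0,0]}])

```text
t: 19.47
ee_pos: [465.5, -45.6, 146.5]
orientation: [0.481, 1.517, -0.481]
ft_force: [0.3, 0.3, -0.2]
width: 87.9
```

Request:
apply_moves(increments=[{"gripper":100,"delta_pos":[0,-2.95,1.91],"dr":[0,0,0]},{"gripper":100,"delta_pos":[0,-2.95,1.91],"dr":[0,0,0]},{"gripper":100,"delta_pos":[0,-2.95,1.91],"dr":[0,0,0]},{"gripper":100,"delta_pos":[0,-2.95,1.91],"dr":[0,0,0]},{"gripper":100,"delta_pos":[0,-2.95,1.91],"dr":[0,0,0]}])

```text
t: 19.88
ee_pos: [458.0, -221.6, 146.2]
orientation: [0.483, 1.517, -0.482]
ft_force: [0.1, 1.5, 0.1]
width: 87.8
```

Request:
apply_moves(increments=[{"gripper":100,"delta_pos":[0,-2.95,1.91],"dr":[0,0,0]},{"gripper":100,"delta_pos":[0,-2.95,1.91],"dr":[0,0,0]},{"gripper":100,"delta_pos":[0,-2.95,1.91],"dr":[0,0,0]},{"gripper":100,"delta_pos":[0,-2.95,1.91],"dr":[0,0,0]},{"gripper":100,"delta_pos":[0,-2.0,1.3],"dr":[0,0,0]}])

```text
t: 20.3
ee_pos: [451.3, -387.1, 146.2]
orientation: [0.483, 1.516, -0.484]
ft_force: [-0.8, 1.1, -0.3]
width: 87.7
```

Request:
apply_moves(increments=[{"gripper":100,"delta_pos":[0,-0.9,0.65],"dr":[0,0,0]},{"gripper":100,"delta_pos":[0,0,0],"dr":[0.109,0,0]},{"gripper":100,"delta_pos":[0,0,0],"dr":[0,0,0]},{"gripper":100,"delta_pos":[0,0,0],"dr":[0,0,0]},{"gripper":100,"delta_pos":[0,0,0],"dr":[0,0,0]}])

```text
t: 20.72
ee_pos: [452.2, -394.1, 146.2]
orientation: [0.565, 1.497, -0.564]
ft_force: [0.4, 0.2, -0.1]
width: 87.8
```

```bash
python3 plan.py 453 -395 23 48.5; python3 - <<'E'
from h import *
d=cam('scene'); save(d,'s5.png',(20,60,420,300),2)
E
```

```text
t 20.72 [ 452.2 -394.1  146.2] psi 48.67 w 87.8 F [ 0.4  0.2 -0.1]
to [453.0, -395.0, 23.0, 48.5] shift cm [12.32 -0.02  0.13] rows>= 3.0 turn [ 0.003 -0.001 -0.   ]
```

View pics/s5.png

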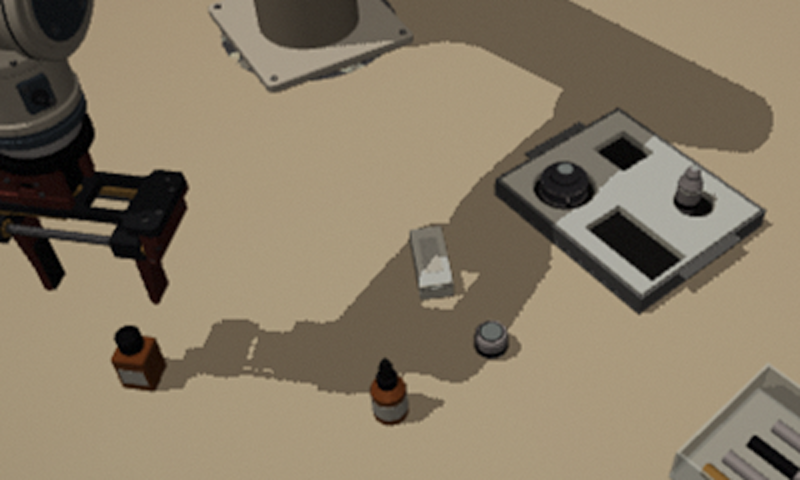

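The condenser sits level in its recess at (565,185), and the bottle is untouched at (138,360). Descending on the bottle.

Request:
apply_moves(increments=[{"gripper":100,"delta_pos":[1.5,0,0.13],"dr":[0,0,0]},{"gripper":100,"delta_pos":[3,0,0],"dr":[0,0,0]},{"gripper":100,"delta_pos":[3,0,0],"dr":[0,0,0]},{"gripper":100,"delta_pos":[2.5,0,0],"dr":[0,0,0]},{"gripper":100,"delta_pos":[1.3,0,0],"dr":[0,0,0]}])

```text
t: 21.18
ee_pos: [452.3, -394.1, 30.7]
orientation: [0.567, 1.499, -0.564]
ft_force: [-0.1, 0.9, -0.3]
width: 87.9
```

Request:
apply_moves(increments=[{"gripper":100,"delta_pos":[0.8,0,0],"dr":[0,0,0]},{"gripper":90,"delta_pos":[0.2,0,0],"dr":[0,0,0]},{"gripper":70,"delta_pos":[0,0,0],"dr":[0,0,0]},{"gripper":60,"delta_pos":[0,0,0],"dr":[0,0,0]},{"gripper":50,"delta_pos":[0,0,0],"dr":[0,0,0]}])

```text
t: 21.6
ee_pos: [454.2, -396.7, 24.8]
orientation: [0.566, 1.493, -0.567]
ft_force: [-0.2, -0.3, -0.6]
width: 64.4
```

Request:
apply_moves(increments=[{"gripper":45,"delta_pos":[0,0,0],"dr":[0,0,0]},{"gripper":42,"delta_pos":[0,0,0],"dr":[0,0,0]},{"gripper":39,"delta_pos":[0,0,0],"dr":[0,0,0]},{"gripper":30,"delta_pos":[0,0,0],"dr":[0,0,0]},{"gripper":10,"delta_pos":[0,0,0],"dr":[0,0,0]}])

```text
t: 22.02
ee_pos: [453.4, -396.1, 23.6]
orientation: [0.567, 1.495, -0.567]
ft_force: [-0.9, 0.6, 1.8]
width: 33.7
```

Request:
apply_moves(increments=[{"gripper":10,"delta_pos":[0,0,0],"dr":[0,0,0]},{"gripper":10,"delta_pos":[0,0,0],"dr":[0,0,0]},{"gripper":10,"delta_pos":[0,0,0],"dr":[0,0,0]},{"gripper":10,"delta_pos":[0,0,0],"dr":[0,0,0]},{"gripper":10,"delta_pos":[0,0,0],"dr":[0,0,0]}])

```text
t: 22.43
ee_pos: [453.4, -396.1, 23.6]
orientation: [0.567, 1.495, -0.567]
ft_force: [-1.6, 1.1, 5.7]
width: 34.2
```

```bash
python3 plan.py 453 -395 150 48.5 459 191 150 7.7
```

```text
t 22.43 [ 453.4 -396.1   23.6] psi 48.47 w 34.2 F [-1.6  1.1  5.7]
to [453.0, -395.0, 150.0, 48.5] shift cm [-12.64   0.05  -0.1 ] rows>= 3.0 turn [-0.  0.  0.]
to [459.0, 191.0, 150.0, 7.7] shift cm [  0.    44.29 -38.38] rows>= 14.1 turn [0.712 0.    0.   ]
```

Request:
apply_moves(increments=[{"gripper":10,"delta_pos":[-1.0,0,0],"dr":[0,0,0]},{"gripper":10,"delta_pos":[-3.0,0,0],"dr":[0,0,0]},{"gripper":10,"delta_pos":[-3.5,0,0],"dr":[0,0,0]},{"gripper":10,"delta_pos":[-3.3,0,0],"dr":[0,0,0]},{"gripper":10,"delta_pos":[-2.0,0,0],"dr":[0,0,0]}])

```text
t: 22.85
ee_pos: [454.2, -396.7, 154.9]
orientation: [0.566, 1.492, -0.568]
ft_force: [0.8, -0.2, -0.4]
width: 33.6
```

Request:
apply_moves(increments=[{"gripper":10,"delta_pos":[0,0.7,-0.6],"dr":[0,0,0]},{"gripper":10,"delta_pos":[0,1.5,-1.3],"dr":[0,0,0]},{"gripper":10,"delta_pos":[0,2.35,-2.04],"dr":[0,0,0]},{"gripper":10,"delta_pos":[0,2.35,-2.04],"dr":[0,0,0]},{"gripper":10,"delta_pos":[0,2.35,-2.04],"dr":[0,0,0]}])

```text
t: 23.27
ee_pos: [453.6, -271.6, 150.5]
orientation: [0.568, 1.497, -0.567]
ft_force: [0.9, 0.9, -0.7]
width: 33.5
```

Request:
apply_moves(increments=[{"gripper":10,"delta_pos":[0,2.35,-2.04],"dr":[0,0,0]},{"gripper":10,"delta_pos":[0,2.35,-2.04],"dr":[0,0,0]},{"gripper":10,"delta_pos":[0,2.35,-2.04],"dr":[0,0,0]},{"gripper":10,"delta_pos":[0,2.35,-2.04],"dr":[0,0,0]},{"gripper":10,"delta_pos":[0,2.35,-2.04],"dr":[0,0,0]}])

```text
t: 23.68
ee_pos: [455.0, -116.0, 150.6]
orientation: [0.567, 1.497, -0.567]
ft_force: [-0.2, 0.1, -1.2]
width: 33.7
```

Request:
apply_moves(increments=[{"gripper":10,"delta_pos":[0,2.35,-2.04],"dr":[0,0,0]},{"gripper":10,"delta_pos":[0,2.35,-2.04],"dr":[0,0,0]},{"gripper":10,"delta_pos":[0,2.35,-2.04],"dr":[0,0,0]},{"gripper":10,"delta_pos":[0,2.35,-2.04],"dr":[0,0,0]},{"gripper":10,"delta_pos":[0,2.35,-2.04],"dr":[0,0,0]}])

```text
t: 24.1
ee_pos: [456.4, 39.4, 150.6]
orientation: [0.567, 1.497, -0.568]
ft_force: [0.6, -0.3, -0.5]
width: 33.7
```

Request:
apply_moves(increments=[{"gripper":10,"delta_pos":[0,2.35,-2.04],"dr":[0,0,0]},{"gripper":10,"delta_pos":[0,2.35,-2.04],"dr":[0,0,0]},{"gripper":10,"delta_pos":[0,2.35,-2.04],"dr":[0,0,0]},{"gripper":10,"delta_pos":[0,2.35,-2.04],"dr":[0,0,0]},{"gripper":10,"delta_pos":[0,1.5,-1.3],"dr":[0,0,0]}])

```text
t: 24.52
ee_pos: [458.0, 184.4, 150.7]
orientation: [0.566, 1.497, -0.566]
ft_force: [0.2, 0.2, -0.1]
width: 33.9
```

Request:
apply_moves(increments=[{"gripper":10,"delta_pos":[0,0.6,-0.5],"dr":[0,0,0]},{"gripper":10,"delta_pos":[0,0,0],"dr":[0.11,0,0]},{"gripper":10,"delta_pos":[0,0,0],"dr":[0.11,0,0]},{"gripper":10,"delta_pos":[0,0,0],"dr":[0.11,0,0]},{"gripper":10,"delta_pos":[0,0,0],"dr":[0.11,0,0]}])

```text
t: 24.93
ee_pos: [458.4, 189.1, 150.6]
orientation: [0.908, 1.374, -0.911]
ft_force: [-0.1, -0.2, -1.1]
width: 34.0
```

Request:
apply_moves(increments=[{"gripper":10,"delta_pos":[0,0,0],"dr":[0.11,0,0]},{"gripper":10,"delta_pos":[0,0,0],"dr":[0.11,0,0]},{"gripper":10,"delta_pos":[0,0,0],"dr":[0.052,0,0]},{"gripper":10,"delta_pos":[0,0,0],"dr":[0,0,0]},{"gripper":10,"delta_pos":[0,0,0],"dr":[0,0,0]}])

```text
t: 25.35
ee_pos: [458.8, 189.1, 150.9]
orientation: [1.108, 1.271, -1.11]
ft_force: [-0.1, -0.2, -1.1]
width: 33.8
```

```bash
python3 plan.py 459 191 39.6 7.7
```

```text
t 25.35 [458.8 189.1 150.9] psi 7.76 w 33.8 F [-0.1 -0.2 -1.1]
to [459.0, 191.0, 39.6, 7.7] shift cm [11.13  0.06 -0.19] rows>= 2.7 turn [0.001 0.    0.001]
```

Request:
apply_moves(increments=[{"gripper":10,"delta_pos":[1.0,0,-0.19],"dr":[0,0,0]},{"gripper":10,"delta_pos":[2.5,0,0],"dr":[0,0,0]},{"gripper":10,"delta_pos":[2.5,0,0],"dr":[0,0,0]},{"gripper":10,"delta_pos":[1.5,0,0],"dr":[0,0,0]},{"gripper":10,"delta_pos":[0.7,0,0],"dr":[0,0,0]}])

```text
t: 25.77
ee_pos: [457.4, 191.0, 66.7]
orientation: [1.106, 1.272, -1.112]
ft_force: [-0.1, -0.6, 0.1]
width: 34.0
```

Request:
apply_moves(increments=[{"gripper":10,"delta_pos":[0.4,0,0],"dr":[0,0,0]},{"gripper":10,"delta_pos":[0,0,0],"dr":[0,0,0]},{"gripper":10,"delta_pos":[0,0,0],"dr":[0,0,0]},{"gripper":10,"delta_pos":[0,0,0],"dr":[0,0,0]},{"gripper":10,"delta_pos":[0,0,0],"dr":[0,0,0]}])

```text
t: 26.18
ee_pos: [459.8, 191.9, 66.2]
orientation: [1.111, 1.269, -1.108]
ft_force: [-0.2, -0.6, 0.5]
width: 33.9
```

```bash
python3 plan.py 459 191 39.6 7.7; python3 - <<'E'
from h import *
d=cam('scene'); save(d,'s6.png',(250,50,410,220),3.5)
E
```

```text
t 26.18 [459.8 191.9  66.2] psi 7.68 w 33.9 F [-0.2 -0.6  0.5]
to [459.0, 191.0, 39.6, 7.7] shift cm [ 2.66 -0.09  0.08] rows>= 0.6 turn [-0.    -0.    -0.002]
```

View pics/s6.png

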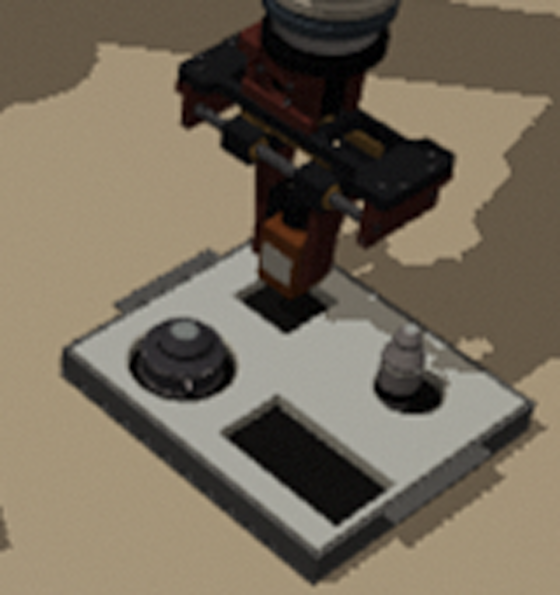

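The bottle is square over its recess at (287,305). Lowering.

Request:
apply_moves(increments=[{"gripper":10,"delta_pos":[0.7,0,0],"dr":[0,0,0]},{"gripper":10,"delta_pos":[0.8,0,0],"dr":[0,0,0]},{"gripper":10,"delta_pos":[0.5,0,0],"dr":[0,0,0]},{"gripper":10,"delta_pos":[0.2,0,0],"dr":[0,0,0]},{"gripper":10,"delta_pos":[0.1,0,0],"dr":[0,0,0]}])

```text
t: 26.65
ee_pos: [458.7, 191.5, 41.5]
orientation: [1.109, 1.27, -1.111]
ft_force: [0.5, -0.1, -0.8]
width: 33.9
```

Request:
apply_moves(increments=[{"gripper":10,"delta_pos":[0.1,0,0],"dr":[0,0,0]},{"gripper":10,"delta_pos":[0.05,0,0],"dr":[0,0,0]},{"gripper":10,"delta_pos":[0,0,0],"dr":[0,0,0]},{"gripper":10,"delta_pos":[0,0,0],"dr":[0,0,0]},{"gripper":10,"delta_pos":[0,0,0],"dr":[0,0,0]}])

```text
t: 27.07
ee_pos: [459.3, 191.7, 41.0]
orientation: [1.11, 1.269, -1.11]
ft_force: [-0.1, 0.4, -1.0]
width: 33.8
```

Request:
apply_moves(increments=[{"gripper":10,"delta_pos":[0.05,0,0],"dr":[0,0,0]},{"gripper":10,"delta_pos":[0.05,0,0],"dr":[0,0,0]},{"gripper":10,"delta_pos":[0,0,0],"dr":[0,0,0]},{"gripper":10,"delta_pos":[0,0,0],"dr":[0,0,0]},{"gripper":10,"delta_pos":[0,0,0],"dr":[0,0,0]}])

```text
t: 27.48
ee_pos: [459.2, 191.6, 39.9]
orientation: [1.11, 1.27, -1.11]
ft_force: [0.5, -0.3, -0.3]
width: 33.7
```

Request:
apply_moves(increments=[{"gripper":10,"delta_pos":[0.05,0,0],"dr":[0,0,0]},{"gripper":10,"delta_pos":[0,0,0],"dr":[0,0,0]},{"gripper":10,"delta_pos":[0,0,0],"dr":[0,0,0]},{"gripper":10,"delta_pos":[0,0,0],"dr":[0,0,0]},{"gripper":10,"delta_pos":[0,0,0],"dr":[0,0,0]}])

```text
t: 27.9
ee_pos: [459.2, 191.7, 39.6]
orientation: [1.11, 1.27, -1.11]
ft_force: [-1.2, -0.1, 5.8]
width: 33.8
```

Request:
apply_moves(increments=[{"gripper":10,"delta_pos":[0.04,0,0],"dr":[0,0,0]},{"gripper":10,"delta_pos":[0,0,0],"dr":[0,0,0]},{"gripper":10,"delta_pos":[0,0,0],"dr":[0,0,0]},{"gripper":10,"delta_pos":[0,0,0],"dr":[0,0,0]},{"gripper":10,"delta_pos":[0,0,0],"dr":[0,0,0]}])

```text
t: 28.32
ee_pos: [459.2, 191.7, 39.6]
orientation: [1.11, 1.269, -1.11]
ft_force: [-2.5, -1.3, 12.0]
width: 34.2
```

Contact is confirmed. Releasing and lifting clear.

Request:
apply_moves(increments=[{"gripper":41,"delta_pos":[-0.04,0,0],"dr":[0,0,0]},{"gripper":45,"delta_pos":[0,0,0],"dr":[0,0,0]},{"gripper":52,"delta_pos":[0,0,0],"dr":[0,0,0]},{"gripper":60,"delta_pos":[0,0,0],"dr":[0,0,0]},{"gripper":70,"delta_pos":[0,0,0],"dr":[0,0,0]}])

```text
t: 28.73
ee_pos: [459.1, 191.6, 39.2]
orientation: [1.11, 1.27, -1.11]
ft_force: [-1.0, -0.2, 0.6]
width: 55.8
```

Request:
apply_moves(increments=[{"gripper":70,"delta_pos":[0,0,0],"dr":[0,0,0]},{"gripper":70,"delta_pos":[-1.5,0,0],"dr":[0,0,0]},{"gripper":70,"delta_pos":[-3.5,0,0],"dr":[0,0,0]},{"gripper":70,"delta_pos":[-4,0,0],"dr":[0,0,0]},{"gripper":85,"delta_pos":[-3,0,0],"dr":[0,0,0]}])

```text
t: 29.15
ee_pos: [459.3, 191.7, 161.4]
orientation: [1.11, 1.269, -1.11]
ft_force: [1.6, 0.3, -0.5]
width: 65.5
```

```bash
python3 plan.py 481.8 -84.6 120 68.3 481.8 -84.6 21 68.3
```

```text
t 29.15 [459.3 191.7 161.4] psi 7.68 w 65.5 F [ 1.6  0.3 -0.5]
to [481.8, -84.6, 120.0, 68.3] shift cm [ 4.14 -1.46 27.68] rows>= 6.7 turn [-1.058  0.    -0.   ]
to [481.8, -84.6, 21.0, 68.3] shift cm [9.9 0.  0. ] rows>= 2.4 turn [0. 0. 0.]
```

Request:
apply_moves(increments=[{"gripper":100,"delta_pos":[0,-0.12,1.0],"dr":[0,0,0]},{"gripper":100,"delta_pos":[0,-0.12,2.0],"dr":[0,0,0]},{"gripper":100,"delta_pos":[0,-0.12,2.7],"dr":[0,0,0]},{"gripper":100,"delta_pos":[0,-0.12,2.7],"dr":[0,0,0]},{"gripper":100,"delta_pos":[0,-0.12,2.7],"dr":[0,0,0]}])

```text
t: 29.57
ee_pos: [467.6, 79.7, 158.9]
orientation: [1.109, 1.27, -1.11]
ft_force: [0.7, -0.3, -0.0]
width: 87.6
```

Request:
apply_moves(increments=[{"gripper":100,"delta_pos":[0,-0.12,2.7],"dr":[0,0,0]},{"gripper":100,"delta_pos":[0,-0.12,2.7],"dr":[0,0,0]},{"gripper":100,"delta_pos":[0,-0.12,2.7],"dr":[0,0,0]},{"gripper":100,"delta_pos":[0,-0.12,2.7],"dr":[0,0,0]},{"gripper":100,"delta_pos":[0,-0.12,2.7],"dr":[0,0,0]}])

```text
t: 29.98
ee_pos: [479.6, -55.2, 158.7]
orientation: [1.11, 1.27, -1.11]
ft_force: [0.6, 1.0, -0.2]
width: 88.0
```

Request:
apply_moves(increments=[{"gripper":100,"delta_pos":[0,-0.12,2.0],"dr":[0,0,0]},{"gripper":100,"delta_pos":[0,-0.12,1.1],"dr":[0,0,0]},{"gripper":100,"delta_pos":[0,0,0],"dr":[-0.106,0,0]},{"gripper":100,"delta_pos":[0,0,0],"dr":[-0.106,0,0]},{"gripper":100,"delta_pos":[0,0,0],"dr":[-0.106,0,0]}])

```text
t: 30.4
ee_pos: [481.4, -84.9, 158.8]
orientation: [0.867, 1.392, -0.867]
ft_force: [0.3, -0.3, 0.1]
width: 87.3
```

Request:
apply_moves(increments=[{"gripper":100,"delta_pos":[0.5,0,0],"dr":[-0.106,0,0]},{"gripper":100,"delta_pos":[1,0,0],"dr":[-0.106,0,0]},{"gripper":100,"delta_pos":[1,0,0],"dr":[-0.106,0,0]},{"gripper":100,"delta_pos":[1,0,0],"dr":[-0.106,0,0]},{"gripper":100,"delta_pos":[0.5,0,0],"dr":[-0.106,0,0]}])

```text
t: 30.82
ee_pos: [480.9, -84.3, 117.9]
orientation: [0.457, 1.524, -0.457]
ft_force: [-0.2, 0.4, -0.4]
width: 87.9
```

Request:
apply_moves(increments=[{"gripper":100,"delta_pos":[0,0,0],"dr":[-0.106,0,0]},{"gripper":100,"delta_pos":[0,0,0],"dr":[-0.106,0,0]},{"gripper":100,"delta_pos":[0,0,0],"dr":[0,0,0]},{"gripper":100,"delta_pos":[0,0,0],"dr":[0,0,0]},{"gripper":100,"delta_pos":[0,0,0],"dr":[0,0,0]}])

```text
t: 31.23
ee_pos: [481.7, -84.6, 119.2]
orientation: [0.298, 1.551, -0.298]
ft_force: [-0.1, 0.6, -0.1]
width: 87.9
```

```bash
python3 plan.py 481.8 -84.6 21 68.3; python3 - <<'E'
from h import *
d=cam('scene'); save(d,'s7.png',(170,50,410,260),2.8)
E
```

```text
t 31.23 [481.7 -84.6 119.2] psi 68.25 w 87.9 F [-0.1  0.6 -0.1]
to [481.8, -84.6, 21.0, 68.3] shift cm [9.82 0.   0.01] rows>= 2.4 turn [-0.001 -0.     0.   ]
```

View pics/s7.png

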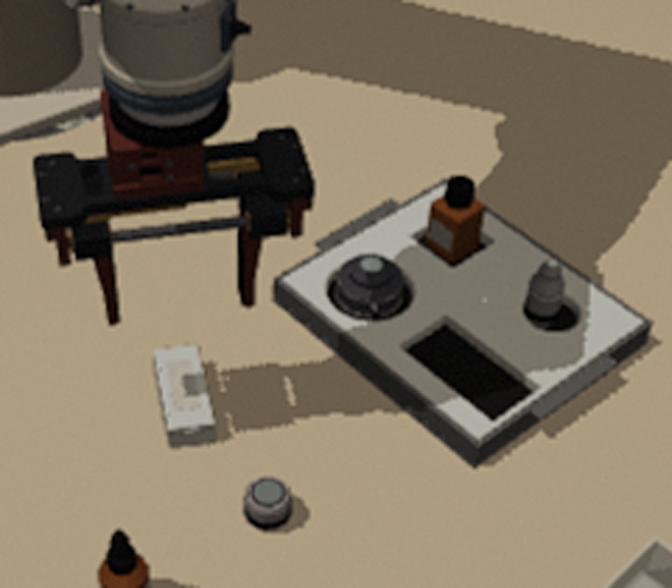

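The bottle stands in its square recess at (455,225), and the mailer at (185,395) is below the gripper. Descending to TCP z of about 21.

Request:
apply_moves(increments=[{"gripper":100,"delta_pos":[1.5,0,0],"dr":[0,0,0]},{"gripper":100,"delta_pos":[2.5,0,0],"dr":[0,0,0]},{"gripper":100,"delta_pos":[2.5,0,0],"dr":[0,0,0]},{"gripper":100,"delta_pos":[2.0,0,0],"dr":[0,0,0]},{"gripper":100,"delta_pos":[0.8,0,0],"dr":[0,0,0]}])

```text
t: 31.7
ee_pos: [480.5, -84.5, 24.3]
orientation: [0.297, 1.553, -0.297]
ft_force: [-0.2, 0.7, 0.2]
width: 88.1
```

Request:
apply_moves(increments=[{"gripper":90,"delta_pos":[0.4,0,0],"dr":[0,0,0]},{"gripper":70,"delta_pos":[0.1,0,0],"dr":[0,0,0]},{"gripper":60,"delta_pos":[0,0,0],"dr":[0,0,0]},{"gripper":52,"delta_pos":[0,0,0],"dr":[0,0,0]},{"gripper":47,"delta_pos":[0,0,0],"dr":[0,0,0]}])

```text
t: 32.12
ee_pos: [482.6, -84.9, 22.3]
orientation: [0.296, 1.549, -0.296]
ft_force: [-0.4, -0.2, 0.0]
width: 58.0
```

Request:
apply_moves(increments=[{"gripper":44,"delta_pos":[0,0,0],"dr":[0,0,0]},{"gripper":41,"delta_pos":[0,0,0],"dr":[0,0,0]},{"gripper":30,"delta_pos":[0,0,0],"dr":[0,0,0]},{"gripper":10,"delta_pos":[0,0,0],"dr":[0,0,0]},{"gripper":10,"delta_pos":[0,0,0],"dr":[0,0,0]}])

```text
t: 32.53
ee_pos: [482.1, -84.8, 21.7]
orientation: [0.296, 1.55, -0.296]
ft_force: [-1.0, 0.8, 5.9]
width: 35.7
```

Request:
apply_moves(increments=[{"gripper":10,"delta_pos":[0,0,0],"dr":[0,0,0]},{"gripper":10,"delta_pos":[0,0,0],"dr":[0,0,0]},{"gripper":10,"delta_pos":[0,0,0],"dr":[0,0,0]},{"gripper":10,"delta_pos":[0,0,0],"dr":[0,0,0]},{"gripper":10,"delta_pos":[0,0,0],"dr":[0,0,0]}])

```text
t: 32.95
ee_pos: [482.1, -84.8, 21.7]
orientation: [0.296, 1.55, -0.296]
ft_force: [-1.3, 0.0, 5.7]
width: 36.2
```

```bash
python3 plan.py 481.8 -84.6 140 68.3 583 111 140 97.7
```

```text
t 32.95 [482.1 -84.8  21.7] psi 68.41 w 36.2 F [-1.3  0.   5.7]
to [481.8, -84.6, 140.0, 68.3] shift cm [-1.183e+01  1.000e-02 -3.000e-02] rows>= 2.8 turn [ 0.002  0.    -0.   ]
to [583.0, 111.0, 140.0, 97.7] shift cm [ 0.   21.92  2.17] rows>= 5.3 turn [-0.513  0.     0.   ]
```

Request:
apply_moves(increments=[{"gripper":10,"delta_pos":[-0.8,0,0],"dr":[0,0,0]},{"gripper":10,"delta_pos":[-2.5,0,0],"dr":[0,0,0]},{"gripper":10,"delta_pos":[-3.5,0,0],"dr":[0,0,0]},{"gripper":10,"delta_pos":[-3.2,0,0],"dr":[0,0,0]},{"gripper":10,"delta_pos":[-1.8,0,0],"dr":[0,0,0]}])

```text
t: 33.37
ee_pos: [482.8, -85.0, 142.6]
orientation: [0.296, 1.547, -0.296]
ft_force: [0.6, 0.2, -0.7]
width: 35.7
```

Request:
apply_moves(increments=[{"gripper":10,"delta_pos":[0,1.0,0.22],"dr":[0,0,0]},{"gripper":10,"delta_pos":[0,2.0,0.22],"dr":[0,0,0]},{"gripper":10,"delta_pos":[0,2.65,0.22],"dr":[0,0,0]},{"gripper":10,"delta_pos":[0,2.65,0.22],"dr":[0,0,0]},{"gripper":10,"delta_pos":[0,2.65,0.22],"dr":[0,0,0]}])

```text
t: 33.78
ee_pos: [532.3, 14.4, 138.5]
orientation: [0.296, 1.552, -0.296]
ft_force: [0.2, -0.7, 0.0]
width: 35.2
```

Request:
apply_moves(increments=[{"gripper":10,"delta_pos":[0,2.65,0.22],"dr":[0,0,0]},{"gripper":10,"delta_pos":[0,2.65,0.22],"dr":[0,0,0]},{"gripper":10,"delta_pos":[0,2.65,0.22],"dr":[0,0,0]},{"gripper":10,"delta_pos":[0,2.0,0.22],"dr":[0,0,0]},{"gripper":10,"delta_pos":[0,1.0,0.2],"dr":[0,0,0]}])

```text
t: 34.2
ee_pos: [583.1, 113.4, 138.2]
orientation: [0.294, 1.552, -0.294]
ft_force: [0.4, 0.4, -0.6]
width: 35.5
```

Request:
apply_moves(increments=[{"gripper":10,"delta_pos":[0,0,0],"dr":[-0.1,0,0]},{"gripper":10,"delta_pos":[0,0,0],"dr":[-0.11,0,0]},{"gripper":10,"delta_pos":[0,0,0],"dr":[-0.11,0,0]},{"gripper":10,"delta_pos":[0,0,0],"dr":[-0.11,0,0]},{"gripper":10,"delta_pos":[0,0,0],"dr":[-0.08,0,0]}])

```text
t: 34.62
ee_pos: [582.0, 110.6, 138.4]
orientation: [-0.109, 1.57, 0.109]
ft_force: [0.1, 0.6, -2.1]
width: 35.9
```

Request:
apply_moves(increments=[{"gripper":10,"delta_pos":[0,0,0],"dr":[0,0,0]},{"gripper":10,"delta_pos":[0,0,0],"dr":[0,0,0]},{"gripper":10,"delta_pos":[0,0,0],"dr":[0,0,0]},{"gripper":10,"delta_pos":[0,0,0],"dr":[0,0,0]},{"gripper":10,"delta_pos":[0,0,0],"dr":[0,0,0]}])

```text
t: 35.03
ee_pos: [582.6, 110.8, 139.2]
orientation: [-0.104, 1.569, 0.104]
ft_force: [0.6, -0.1, -0.8]
width: 35.5
```

```bash
python3 plan.py 583 111 60 97.7 583 111 37.7 97.7; python3 - <<'E'
from h import *
d=cam('scene'); save(d,'s8.png',(250,50,410,220),3.5)
E
```

```text
t 35.03 [582.6 110.8 139.2] psi 97.57 w 35.5 F [ 0.6 -0.1 -0.8]
to [583.0, 111.0, 60.0, 97.7] shift cm [7.92 0.02 0.04] rows>= 1.9 turn [-0.002 -0.    -0.   ]
to [583.0, 111.0, 37.7, 97.7] shift cm [2.23 0.   0.  ] rows>= 0.5 turn [0. 0. 0.]
```

View pics/s8.png

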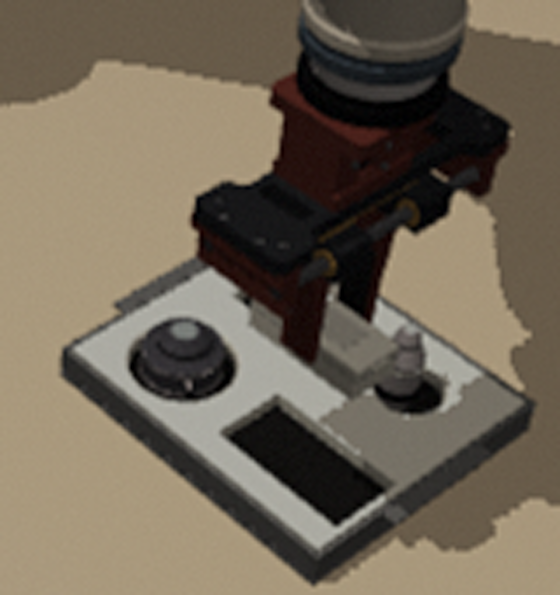

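The mailer is held level and parallel to the oblong recess at (305,460). Lowering.

Request:
apply_moves(increments=[{"gripper":10,"delta_pos":[1.0,0,0.04],"dr":[0,0,0]},{"gripper":10,"delta_pos":[2.2,0,0],"dr":[0,0,0]},{"gripper":10,"delta_pos":[2.4,0,0],"dr":[0,0,0]},{"gripper":10,"delta_pos":[1.5,0,0],"dr":[0,0,0]},{"gripper":10,"delta_pos":[0.8,0,0],"dr":[0,0,0]}])

```text
t: 35.5
ee_pos: [581.6, 110.6, 57.7]
orientation: [-0.105, 1.572, 0.104]
ft_force: [-1.0, 0.4, -0.9]
width: 35.8
```

Request:
apply_moves(increments=[{"gripper":10,"delta_pos":[0.6,0,0],"dr":[0,0,0]},{"gripper":10,"delta_pos":[0.5,0,0],"dr":[0,0,0]},{"gripper":10,"delta_pos":[0.3,0,0],"dr":[0,0,0]},{"gripper":10,"delta_pos":[0.2,0,0],"dr":[0,0,0]},{"gripper":10,"delta_pos":[0,0,0],"dr":[0,0,0]}])

```text
t: 35.92
ee_pos: [583.4, 110.9, 44.6]
orientation: [-0.105, 1.568, 0.105]
ft_force: [-0.7, 0.5, -0.9]
width: 35.9
```

Request:
apply_moves(increments=[{"gripper":10,"delta_pos":[0,0,0],"dr":[0,0,0]},{"gripper":10,"delta_pos":[0,0,0],"dr":[0,0,0]},{"gripper":10,"delta_pos":[0,0,0],"dr":[0,0,0]},{"gripper":10,"delta_pos":[0,0,0],"dr":[0,0,0]},{"gripper":10,"delta_pos":[0,0,0],"dr":[0,0,0]}])

```text
t: 36.33
ee_pos: [583.3, 110.9, 44.6]
orientation: [-0.105, 1.568, 0.105]
ft_force: [-0.4, -0.1, -0.5]
width: 35.5
```

Request:
apply_moves(increments=[{"gripper":10,"delta_pos":[0.2,0,0],"dr":[0,0,0]},{"gripper":10,"delta_pos":[0.2,0,0],"dr":[0,0,0]},{"gripper":10,"delta_pos":[0.15,0,0],"dr":[0,0,0]},{"gripper":10,"delta_pos":[0.05,0,0],"dr":[0,0,0]},{"gripper":10,"delta_pos":[0,0,0],"dr":[0,0,0]}])

```text
t: 36.75
ee_pos: [582.9, 110.8, 38.0]
orientation: [-0.105, 1.569, 0.105]
ft_force: [-0.4, 0.0, -1.1]
width: 35.5
```

Request:
apply_moves(increments=[{"gripper":10,"delta_pos":[0.05,0,0],"dr":[0,0,0]},{"gripper":10,"delta_pos":[0,0,0],"dr":[0,0,0]},{"gripper":10,"delta_pos":[0,0,0],"dr":[0,0,0]},{"gripper":10,"delta_pos":[0,0,0],"dr":[0,0,0]},{"gripper":10,"delta_pos":[0,0,0],"dr":[0,0,0]}])

```text
t: 37.17
ee_pos: [583.2, 110.9, 37.9]
orientation: [-0.105, 1.568, 0.105]
ft_force: [-0.2, -0.3, -0.4]
width: 36.2
```

Request:
apply_moves(increments=[{"gripper":10,"delta_pos":[0.05,0,0],"dr":[0,0,0]},{"gripper":10,"delta_pos":[0,0,0],"dr":[0,0,0]},{"gripper":10,"delta_pos":[0,0,0],"dr":[0,0,0]},{"gripper":10,"delta_pos":[0,0,0],"dr":[0,0,0]},{"gripper":10,"delta_pos":[0,0,0],"dr":[0,0,0]}])

```text
t: 37.58
ee_pos: [583.2, 110.9, 37.7]
orientation: [-0.105, 1.568, 0.105]
ft_force: [-2.4, 0.1, 4.6]
width: 35.8
```

Contact at 4.6 N. Releasing, retreating, and moving aside for the final look.

Request:
apply_moves(increments=[{"gripper":43,"delta_pos":[0,0,0],"dr":[0,0,0]},{"gripper":46,"delta_pos":[0,0,0],"dr":[0,0,0]},{"gripper":52,"delta_pos":[0,0,0],"dr":[0,0,0]},{"gripper":60,"delta_pos":[0,0,0],"dr":[0,0,0]},{"gripper":65,"delta_pos":[0,0,0],"dr":[0,0,0]}])

```text
t: 38.0
ee_pos: [583.1, 110.9, 37.2]
orientation: [-0.105, 1.568, 0.105]
ft_force: [-0.5, -0.7, -0.2]
width: 55.2
```

Request:
apply_moves(increments=[{"gripper":65,"delta_pos":[0,0,0],"dr":[0,0,0]},{"gripper":65,"delta_pos":[-1.5,0,0],"dr":[0,0,0]},{"gripper":65,"delta_pos":[-3.5,0,0],"dr":[0,0,0]},{"gripper":65,"delta_pos":[-4,0,0],"dr":[0,0,0]},{"gripper":65,"delta_pos":[-3,0,0],"dr":[0,0,0]}])

```text
t: 38.42
ee_pos: [583.4, 110.9, 159.5]
orientation: [-0.104, 1.568, 0.105]
ft_force: [0.4, 1.1, 0.7]
width: 57.2
```

Request:
apply_moves(increments=[{"gripper":65,"delta_pos":[-2,-1.5,0],"dr":[0,0,0]},{"gripper":65,"delta_pos":[-2,-2.7,0],"dr":[0,0,0]},{"gripper":65,"delta_pos":[-2,-2.7,0],"dr":[0,0,0]},{"gripper":65,"delta_pos":[-1,-2.7,0],"dr":[0,0,0]},{"gripper":65,"delta_pos":[0,-2.7,0],"dr":[0,0,0]}])

```text
t: 38.83
ee_pos: [601.0, -12.2, 230.5]
orientation: [-0.105, 1.563, 0.104]
ft_force: [0.8, -0.2, 0.1]
width: 57.1
```

Request:
apply_moves(increments=[{"gripper":65,"delta_pos":[0,-2.7,0],"dr":[0,0,0]},{"gripper":65,"delta_pos":[0,-2.7,0],"dr":[0,0,0]},{"gripper":65,"delta_pos":[0,-2.7,0],"dr":[0,0,0]},{"gripper":65,"delta_pos":[0,-2.7,0],"dr":[0,0,0]},{"gripper":65,"delta_pos":[0,-1.5,0],"dr":[0,0,0]}])

```text
t: 39.25
ee_pos: [615.9, -135.5, 227.4]
orientation: [-0.104, 1.568, 0.103]
ft_force: [0.5, 0.7, -0.3]
width: 56.9
```

Request:
apply_moves(increments=[{"gripper":65,"delta_pos":[0,0,0],"dr":[0,0,0]},{"gripper":65,"delta_pos":[0,0,0],"dr":[0,0,0]},{"gripper":65,"delta_pos":[0,0,0],"dr":[0,0,0]},{"gripper":65,"delta_pos":[0,0,0],"dr":[0,0,0]},{"gripper":65,"delta_pos":[0,0,0],"dr":[0,0,0]}])

```text
t: 39.67
ee_pos: [615.7, -131.7, 227.4]
orientation: [-0.106, 1.568, 0.106]
ft_force: [0.2, 0.7, 0.8]
width: 57.2
```

```bash
python3 plan.py; python3 - <<'E'
from h import *
d=cam('scene'); save(d,'s9.png',(140,60,440,300),2.6); P=cloud(d); T=cloud(cam('top'))
for n,c,h,lim in [('long top',(569,205),60,76),('cond top',(471.5,96),36,52),('oil top',(459,191),69,85),('mailer top',(583,111),24,40),('short',(606,-87),28,28),('drop',(617,-209),82,82)]:
    for m,C in(('scene',P),('top',T)):
        A=C.reshape(-1,3);A=A[(np.hypot(A[:,0]-c[0],A[:,1]-c[1])<45)&(A[:,2]>lim-6)&(A[:,2]<lim+8)]
        if len(A): print(n,m,'zmed',np.median(A[:,2]).round(1),'exp',lim,'xy',((A.min(0)+A.max(0))/2)[:2].round(1),(A.max(0)-A.min(0))[:2].round())
E
```

```text
t 39.67 [ 615.7 -131.7  227.4] psi 97.72 w 57.2 F [0.2 0.7 0.8]
long top scene zmed 73.9 exp 76 xy [568.8 201.9] [16. 16.]
long top top zmed 73.7 exp 76 xy [564.5 200.5] [17. 16.]
cond top scene zmed 51.1 exp 52 xy [473.3  98. ] [35. 36.]
cond top top zmed 50.0 exp 52 xy [469.8  97.2] [33. 33.]
oil top scene zmed 85.2 exp 85 xy [463. 194.] [24. 25.]
oil top top zmed 84.4 exp 85 xy [458.5 193.5] [23. 24.]
mailer top scene zmed 40.5 exp 40 xy [584.3 111. ] [86. 48.]
mailer top top zmed 39.8 exp 40 xy [580.9 110.2] [84. 46.]
short scene zmed 28.5 exp 28 xy [609.  -86.9] [30. 33.]
drop scene zmed 81.6 exp 82 xy [ 620.6 -208.7] [10. 10.]
```

View pics/s9.png

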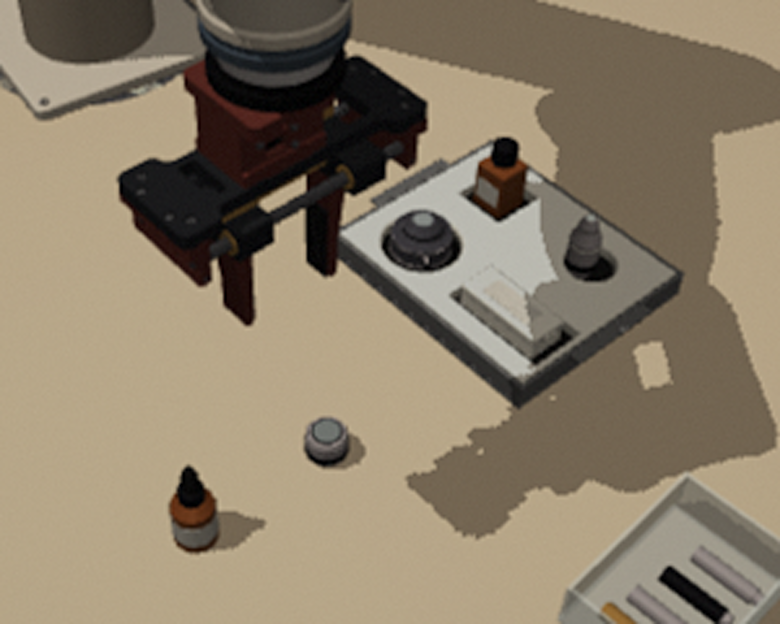

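The final view shows all four in their recesses: bottle (500,180), condenser (423,238), long objective (585,245) and mailer (513,310). The look-alikes have not moved. Handing in.

```bash
python3 -c "
from workcell import ctrl
print(ctrl.close_job())"
```

```text
the job is handed in; nothing more can be done
None
```

The kit is packed and handed in at about 40 s of the 118 s allowed. I placed the long objective, condenser, oil bottle and slide mailer in that order. Each was lowered until light contact (about 5–6 N; the bottle's last small step took it to 12 N), then released.

**Last checks:**
- **Heights:** For the condenser, bottle and mailer, both cameras put the top within 2 mm of its value when seated (52, 85 and 40 mm). The long objective read about 2 mm low because its tapered tip was included in the measurement.
- **Centring:** The cameras disagreed by up to about 4.5 mm. Three pieces read within about 5 mm of their recess centres. The long objective read up to about 6 mm off in the top view, against 11 mm of clearance.
- **Look-alikes:** The short objective and dropper bottle stood where they were at the start.
- **Robot:** It was well clear of everything and reading no contact force when I handed in.

No check failed.

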